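# Set up the moulder spindle and draw the extraction hood shut

## Robot

A 6-joint arm with a two-finger parallel gripper is mounted at the origin on the work surface. World frame = base frame: x ahead of the robot, y to its left, z up, the work surface at z = 0. Lengths are in m, angles in rad, forces in N, time in s.
With the tool pointing down it reaches from about 0.325 to 0.85 m from the base axis. Payload 4.4 kg.
Tool frame: the origin (TCP) lies at the very end of the fingers, on their centre line; the grasp point (between the pads) lies 19 mm behind it; z points along the fingers, y is the line along which they close (so a half turn about z gives the same grasp; the last joint's range is limited). The gripper opens to 94 mm and grips with 3 to 60 N. Pads are 16 mm wide; open, the fingers measure 119 mm over their backs; the gripper's body (75 mm by 177 mm) begins 78 mm behind the grasp point.
Start: joints at [1.177, 0.207, 1.542, -0, 1.393, -0.15], TCP at [0.139, 0.558, 0.205] pointing down, gripper open.
Joint ranges: [-2.73, 2.73], [-0.86, 2.22], [0.23, 2.46], [-1.11, 4.25], [0.08, 2.63], [-2.82, 2.82]. Speed limits (rad/s): [2.79, 2.79, 3.14, 3.14, 3.14, 3.14].

## Interface

Orientations are given as a unit quaternion [x, y, z, w].
In Python, from cell import manip gives the robot as it stands.
- The arm moves only by the shell command python3 inch.py 'ROWS' [OPENING]. ROWS is 1 to 5 rows, one to a line, with the numbers parted by commas; each row has 6 numbers: dx, dy, dz in m, then a rotation vector rx, ry, rz in rad; each row is the pose to reach, as a shift and turn from the pose commanded when the command began, along the tool's axes at that moment; what a row does not reach only later rows make up. A row lasts 1/10 s, in which the tool goes at most 0.05 m and 0.15 rad, less where a joint would pass 70% of its speed; a pose out of reach is approached as far as the arm can. OPENING is the finger opening in m, set as the command begins (- or left out keeps the last). The fingers move at their own pace and stop on an object; the grip force is fixed at half the most. Time passes only in rows, so rows that do not move let the fingers close. It prints the time, the measured TCP pose, the force, the opening and the grip force at its end. Input that does not fit is refused with a message, and nothing moves.
- manip.get_state(): the state, without advancing time (a new reading comes with each control period).
- manip.camera(name): name is "scene" or "top" or "wrist"; returns the picture (400x640x3 uint8, blue, green, red); there is no depth.
- manip.calibration(name): a dict with "fx", "fy", "cx", "cy" (pixels), "dist" ([k1, k2, p1, p2, k3] as OpenCV has them; the pictures are not rectified), "pose" (4x4, takes a point from camera to world coordinates); the wrist camera has in their place "T_tool_cam" (4x4, takes a point from camera to tool coordinates, whose origin is the TCP and whose axes are the flange's). Camera axes: x right, y down, z forward; pixel columns grow to the right and rows downward; lengths in m; the calibration is good to about 2 mm. A picture is of the moment at which its call begins: read the wrist's pose just before it. calibration takes no time and is no camera call.
- manip.sign_off(): hands the job in; it is judged then, once.
The state is a dict: "time_s": time; "joint_positions": joint angles; "joint_vel": joint speeds; "joint_efforts": joint torques, N m; "tool_pos": TCP position; "ee_rot": TCP orientation; "force": force on the tool from outside, world axes, zero at the start; "moment": the same for the moment, N m; "grip_width": finger opening in m; "grip_force": force on a finger pad.
Only numpy, scipy, OpenCV 4.12 (cv2) and the standard library are available. Lean on these libraries where they do the work, as an engineer would, in place of code of your own. Each camera call takes 0.05 s, during which the arm holds its last target. There are 200 camera calls.

## Task

Set up the moulder for the next run: slide every square cutter block that is here onto the level spindle in the order blue, yellow, red, green, starting from the motor housing (just skip any colour that is not here), and then push the black end cap fully onto the spindle's end. After that take the hook pole off its rest, put its hook through the red ring eye of the raised hood and with it draw the hood gently fully shut, never letting it slam, and finally unhook and lay the pole back in its rest. Leave the push stick, tape measure and glue bottle where they are.

Things in the scene. Friction and masses are not known exactly. Their poses are not given: they have to be found in the camera images.
- machine: Fixed grey moulder head, housing 170 (local x) x 130 (local y -50 to +80) x 190 mm high, origin on the table under it, turned up to 0.2 rad. A dark boss, radius 30 mm, runs from local y -50 to -110 mm; then the level steel spindle, 16 mm thick, along local -y to y -270 mm, last 12 mm tapering to 8 mm; axis at local x 0, 125 mm above the table.
- spindle_root (a point): point on the spindle axis where the spindle leaves the boss (machine local y -110 mm); the first block goes up against the boss
- spindle_tip (a point): the free end of the spindle, on its axis (machine local y -270 mm)
- hood (a joint): angle of the clear yellow-edged hood, a flat panel 160 mm wide, 222 mm from hinge to lip: 0 = shut (level above the spindle, against its stop), 1.57 = upright; starts at 1.57 to 1.8. Hinge axis parallel to machine x, at machine y -50 mm, 200 mm above the table. Friction hinge: stays where it is left, 0.3 to 2.5 N at the eye moves it.
- hood_eye (a point): centre of the red ring eye in the middle of the hood's lip, 253 mm from the hinge axis; ring of 8 mm wire, clear opening about 44 mm, its hole axis parallel to machine x (open to both sides). At hood angle q it is at machine local (0, -0.050 - 0.253 cos q, 0.200 + 0.253 sin q) m.
- pole: hook pole: 18 mm square bar along local y, from -160 (steel weight) to +230 mm; origin: centre of its black sleeve (90 mm long), near its balance point, 59 mm above the table in the rest. At y +222 mm a 10 mm thick steel prong points along local +x (away from the robot), its end 54 mm from the pole's centre line. 220 g. Pinch at the sleeve across local x (18 mm); may be tilted.
- hook (a point): point on the prong's axis, 32 mm from the pole's centre line (pole local x +32, y +222 mm, z 0)
- rest: fixed wooden pole rest: base 90 x 300 x 12 mm, two saddles (20 mm thick, at local y -100 and +140 mm) with open-topped slots 38 mm wide in x; slot floor 50 mm, top of slot walls 76 mm above the table. Origin on the table; the pole lies along local y over the origin, hook end to +y.
- block_blue: Blue square cutter block, 56 (local x) x 38 (local y) x 56 mm (local z), 28 mm square bore straight through along local y; first from the housing. Origin: its centre, 28 mm above the table at the start, bore level, local y within 0.3 rad of world y. Pinch from above across local x (56 mm). May sit on the spindle either way round. May be absent (None from the start).
- block_yellow: Yellow square cutter block, 56 (local x) x 38 (local y) x 56 mm (local z), 28 mm square bore straight through along local y; after blue. Origin: its centre, 28 mm above the table at the start, bore level, local y within 0.3 rad of world y. Pinch from above across local x (56 mm). May sit on the spindle either way round. May be absent (None from the start).
- block_red: Red square cutter block, 56 (local x) x 38 (local y) x 56 mm (local z), 28 mm square bore straight through along local y; after yellow. Origin: its centre, 28 mm above the table at the start, bore level, local y within 0.3 rad of world y. Pinch from above across local x (56 mm). May sit on the spindle either way round. May be absent (None from the start).
- block_green: Green square cutter block, 56 (local x) x 38 (local y) x 56 mm (local z), 28 mm square bore straight through along local y; last before the cap. Origin: its centre, 28 mm above the table at the start, bore level, local y within 0.3 rad of world y. Pinch from above across local x (56 mm). May sit on the spindle either way round. May be absent (None from the start).
- cap: black end cap, 50 (local x) x 48 (local y) x 50 mm (local z); 20 mm square blind bore, 32 mm deep, opening in its +y face; white disc on the closed -y face. Origin: its centre, 25 mm above the table at the start, bore level, local y within 0.3 rad of world y. Fully on, its origin is at machine local y -262 mm. Pinch from above across local x (50 mm).
- push_stick: yellow push stick lying on the table, 185 mm long, 14 mm high; bystander, leave alone
- tape: black tape measure with green disc, 66 x 36 x 62 mm high; bystander, leave alone
- glue: white glue bottle, 60 mm across, 160 mm high; bystander, leave alone

How it is judged:
On the way, in this order (a step that is already met when the one before it is completed fails the run):
1. all blocks on the spindle in order, cap on its end, hood still raised (x of block_blue in the frame of machine between -0.016 and 0.016 m and z of block_blue in the frame of machine between 0.109 and 0.141 m and y of block_blue in the frame of machine between -0.235 and -0.12 m and x of block_yellow in the frame of machine between -0.016 and 0.016 m and z of block_yellow in the frame of machine between 0.109 and 0.141 m and y of block_yellow in the frame of machine between -0.235 and -0.12 m and x of block_red in the frame of machine between -0.016 and 0.016 m and z of block_red in the frame of machine between 0.109 and 0.141 m and y of block_red in the frame of machine between -0.235 and -0.12 m and x of block_green in the frame of machine between -0.016 and 0.016 m and z of block_green in the frame of machine between 0.109 and 0.141 m and y of block_green in the frame of machine between -0.235 and -0.12 m and ((y of spindle_tip in the frame of block_yellow below 0 m and y of block_blue in the frame of block_yellow above 0.025 m) or (y of spindle_tip in the frame of block_yellow above 0 m and y of block_blue in the frame of block_yellow below -0.025 m)) and ((y of spindle_tip in the frame of block_red below 0 m and y of block_blue in the frame of block_red above 0.025 m) or (y of spindle_tip in the frame of block_red above 0 m and y of block_blue in the frame of block_red below -0.025 m)) and ((y of spindle_tip in the frame of block_green below 0 m and y of block_blue in the frame of block_green above 0.025 m) or (y of spindle_tip in the frame of block_green above 0 m and y of block_blue in the frame of block_green below -0.025 m)) and ((y of spindle_tip in the frame of block_red below 0 m and y of block_yellow in the frame of block_red above 0.025 m) or (y of spindle_tip in the frame of block_red above 0 m and y of block_yellow in the frame of block_red below -0.025 m)) and ((y of spindle_tip in the frame of block_green below 0 m and y of block_yellow in the frame of block_green above 0.025 m) or (y of spindle_tip in the frame of block_green above 0 m and y of block_yellow in the frame of block_green below -0.025 m)) and ((y of spindle_tip in the frame of block_green below 0 m and y of block_red in the frame of block_green above 0.025 m) or (y of spindle_tip in the frame of block_green above 0 m and y of block_red in the frame of block_green below -0.025 m)) and x of cap in the frame of machine between -0.012 and 0.012 m and z of cap in the frame of machine between 0.113 and 0.137 m and y of cap in the frame of machine above -0.283 m and angle between the y axis of cap and the y axis of machine, either way round below 0.3 rad and y of spindle_tip in the frame of cap below 0.004 m and contact force between the fingers and machine below 0.5 N and value of joint hood above 1.2 rad), for 0.2 s.
2. the hook is through the eye of the raised hood (distance between hook and hood_eye below 0.032 m and value of joint hood above 1 rad), for 0.1 s.
3. the hood is drawn shut with the hook in the eye (distance between hook and hood_eye below 0.032 m and value of joint hood below 0.08 rad), for 0.1 s.
At the end, for the whole second after the job is handed in: Blocks present threaded on the spindle (centres within 16 mm of its axis) in the order blue, yellow, red, green from the housing; spindle end at least 20 mm inside the cap; hood within 0.08 rad of shut; pole lying released in both slots of its rest, centre within 50 mm, level, in line (x of block_blue in the frame of machine between -0.016 and 0.016 m and z of block_blue in the frame of machine between 0.109 and 0.141 m and y of block_blue in the frame of machine between -0.235 and -0.12 m and x of block_yellow in the frame of machine between -0.016 and 0.016 m and z of block_yellow in the frame of machine between 0.109 and 0.141 m and y of block_yellow in the frame of machine between -0.235 and -0.12 m and x of block_red in the frame of machine between -0.016 and 0.016 m and z of block_red in the frame of machine between 0.109 and 0.141 m and y of block_red in the frame of machine between -0.235 and -0.12 m and x of block_green in the frame of machine between -0.016 and 0.016 m and z of block_green in the frame of machine between 0.109 and 0.141 m and y of block_green in the frame of machine between -0.235 and -0.12 m and ((y of spindle_tip in the frame of block_yellow below 0 m and y of block_blue in the frame of block_yellow above 0.025 m) or (y of spindle_tip in the frame of block_yellow above 0 m and y of block_blue in the frame of block_yellow below -0.025 m)) and ((y of spindle_tip in the frame of block_red below 0 m and y of block_blue in the frame of block_red above 0.025 m) or (y of spindle_tip in the frame of block_red above 0 m and y of block_blue in the frame of block_red below -0.025 m)) and ((y of spindle_tip in the frame of block_green below 0 m and y of block_blue in the frame of block_green above 0.025 m) or (y of spindle_tip in the frame of block_green above 0 m and y of block_blue in the frame of block_green below -0.025 m)) and ((y of spindle_tip in the frame of block_red below 0 m and y of block_yellow in the frame of block_red above 0.025 m) or (y of spindle_tip in the frame of block_red above 0 m and y of block_yellow in the frame of block_red below -0.025 m)) and ((y of spindle_tip in the frame of block_green below 0 m and y of block_yellow in the frame of block_green above 0.025 m) or (y of spindle_tip in the frame of block_green above 0 m and y of block_yellow in the frame of block_green below -0.025 m)) and ((y of spindle_tip in the frame of block_green below 0 m and y of block_red in the frame of block_green above 0.025 m) or (y of spindle_tip in the frame of block_green above 0 m and y of block_red in the frame of block_green below -0.025 m)) and x of cap in the frame of machine between -0.012 and 0.012 m and z of cap in the frame of machine between 0.113 and 0.137 m and y of cap in the frame of machine above -0.283 m and angle between the y axis of cap and the y axis of machine, either way round below 0.3 rad and y of spindle_tip in the frame of cap below 0.004 m and horizontal distance between pole and rest below 0.05 m and height (world z) of pole between 0.05 and 0.066 m and angle between the y axis of pole and the y axis of rest, either way round below 0.1 rad and angle between pole's own y axis and vertical between 1.5 and 1.64 rad and linear speed of pole below 0.02 m/s and value of joint hood below 0.08 rad); the robot touches nothing.
It fails at once if the push stick must stay where it stands (within 30 mm) (distance of push_stick from where it was at the start of the episode above 0.03 m).
It fails at once if the tape measure must stay where it stands (within 30 mm) (distance of tape from where it was at the start of the episode above 0.03 m).
It fails at once if the glue bottle must stay where it stands (within 30 mm) (distance of glue from where it was at the start of the episode above 0.03 m).
It fails at once if the hood must not slam: never closing faster than 1.5 rad/s (velocity of joint hood below -1.5 rad/s).
Of block_blue, block_yellow, block_red, block_green only 2 to 3 are there at a start; the rules pass over those that are not, and their reading is None.
At some moment in a run one of block_blue, block_yellow, block_red, block_green may be knocked a few centimetres aside while the robot is not near it.
It also fails if it takes over 200 s, if anything falls off the work surface, if the arm or the gripper's body presses on something with over 40 N, if the wrist force passes 120 N, or if a joint passes its speed limit or range.

## Working session

There is one attempt and no reset: what is moved stays moved. The work goes in short steps, Python scripts to look and compute and a shell command to move; the robot and the scene stay as the last step left them, time stands still between calls to the robot, and variables do not carry over. Pictures are saved under pics/ and viewed, at most 14 in all, crops included, and the job is handed in when it is done.

```bash
ls; mkdir -p pics; python3 - <<'E'
from cell import manip
import cv2,numpy as np
s=manip.get_state();print(s)
for n in("scene","top"):
    im=manip.camera(n);cv2.imwrite(f"pics/{n}0.png",im)
    c=manip.calibration(n);print(n,c)
print(manip.calibration("wrist"))
cv2.imwrite("pics/w0.png",manip.camera("wrist"))
E
```

```text
cell.py
inch.py
pics
{'time_s': 0.0, 'joint_positions': array([ 1.17642859e+00,  2.07396918e-01,  1.54290049e+00, -5.79460020e-05,
        1.39348744e+00, -1.50503261e-01]), 'joint_vel': array([-0.00029683, -0.00074036, -0.00105687, -0.00124377, -0.00222006,
       -0.00067822]), 'joint_efforts': array([-2.85974766e-04, -3.70894396e+01, -2.81406838e+01,  6.99123018e-02,
        3.63788637e-02, -1.50909823e-04]), 'tool_pos': array([0.13856422, 0.55724835, 0.20432926]), 'ee_rot': array([ 1.21625151e-01,  9.92575499e-01, -1.06334328e-03, -2.67473906e-04]), 'force': array([-0.53660238, -0.12730653, -0.72057905]), 'moment': array([-0.03728044, -0.01102395,  0.0086691 ]), 'grip_force': 0.0, 'grip_width': 0.09380293631954388}
scene {'fx': 371.11079293882796, 'fy': 371.11079293882796, 'cx': 316.6465989349873, 'cy': 204.31180910471173, 'dist': array([-0.00333934,  0.        ,  0.        ,  0.        ,  0.        ]), 'pose': array([[-0.83213105,  0.41861136, -0.36376151,  0.97370844],
       [ 0.55435091,  0.64666864, -0.52394154,  0
[... 416 characters left out ...]
.00945384, -0.00215293,  0.04341225],
       [ 0.00382343, -0.18042053, -0.98358213,  1.43030734],
       [ 0.        ,  0.        ,  0.        ,  1.        ]])}
{'fx': 282.874065310179, 'fy': 282.874065310179, 'cx': 320.31665798564234, 'cy': 197.00918935011975, 'dist': array([-0.04113707,  0.        ,  0.        ,  0.        ,  0.        ]), 'T_tool_cam': array([[ 5.46107321e-05, -9.63445318e-01, -2.67905050e-01,
         7.78615705e-02],
       [ 9.99999681e-01,  2.66196996e-04, -7.53459240e-04,
         7.34311984e-05],
       [ 7.97232296e-04, -2.67904923e-01,  9.63445025e-01,
        -1.80218045e-01],
       [ 0.00000000e+00,  0.00000000e+00,  0.00000000e+00,
         1.00000000e+00]])}
```
View pics/scene0.png

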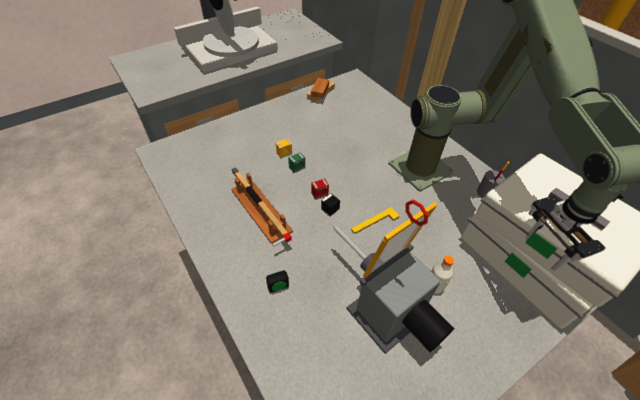

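View pics/top0.png

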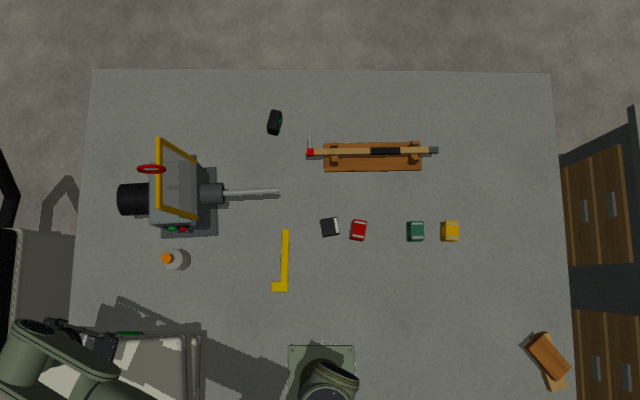

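The blue block is absent; red, green and yellow are present. In the top view, the cap is at (330,227), red at (358,230), green at (415,231), yellow at (450,231), the pole rest around (372,155) and the spindle runs (222,193)→(279,191). I'll write helpers and triangulate.

```bash
cat > lib.py <<'E'
from cell import manip
import cv2,numpy as np
from scipy.spatial.transform import Rotation as R
def grab(n,f=None):
    s=manip.get_state(); c=dict(manip.calibration(n)); im=manip.camera(n)
    if n=="wrist":
        T=np.eye(4);T[:3,:3]=R.from_quat(s["ee_rot"]).as_matrix();T[:3,3]=s["tool_pos"]
        c["pose"]=T@c["T_tool_cam"]
    if f: cv2.imwrite(f"pics/{f}.png",im)
    return im,c
def ray(c,uv):
    K=np.array([[c["fx"],0,c["cx"]],[0,c["fy"],c["cy"]],[0,0,1.]])
    p=cv2.undistortPoints(np.array(uv,float).reshape(-1,1,2),K,c["dist"]).reshape(-1,2)
    d=np.c_[p,np.ones(len(p))]@c["pose"][:3,:3].T
    return c["pose"][:3,3],d/np.linalg.norm(d,axis=1)[:,None]
def onz(c,uv,z):
    o,d=ray(c,uv); return o+d*((z-o[2])/d[:,2])[:,None]
def proj(c,P):
    K=np.array([[c["fx"],0,c["cx"]],[0,c["fy"],c["cy"]],[0,0,1.]])
    M=np.linalg.inv(c["pose"])
    return cv2.projectPoints(np.array(P,float).reshape(-1,1,3),cv2.Rodrigues(M[:3,:3])[0],M[:3,3],K,c["dist"])[0].reshape(-1,2)
def tri(obs): # [(c,uv)...] -> point, residual
    A=np.zeros((3,3));b=np.zeros(3);L=[]
    for c,uv in obs:
        o,d=ray(c,uv);P=np.eye(3)-np.outer(d[0],d[0]);A+=P;b+=P@o;L.append((P,o))
    x=np.linalg.solve(A,b); return x,[float(np.linalg.norm(P@(x-o))) for P,o in L]
HSV=dict(red=((0,120,60),(8,255,255)),yellow=((18,120,60),(32,255,255)),green=((50,60,20),(95,255,255)),blue=((100,120,40),(130,255,255)),black=((0,0,0),(180,90,45)))
def blobs(im,col,amin=30):
    h=cv2.cvtColor(im,cv2.COLOR_BGR2HSV);m=cv2.inRange(h,*map(np.array,HSV[col]))
    if col=="red": m|=cv2.inRange(h,np.array((172,120,60)),np.array((180,255,255)))
    return [c for c in cv2.findContours(m,cv2.RETR_EXTERNAL,cv2.CHAIN_APPROX_NONE)[0] if cv2.contourArea(c)>amin]
def cen(k): m=cv2.moments(k);return np.array([m["m10"]/m["m00"],m["m01"]/m["m00"]])
def delta(pos,x=None,rot=None):
    """shift in tool axes from measured pose to world TCP pos; rot = target R -> rotvec in tool axes"""
    s=manip.get_state();Q=R.from_quat(s["ee_rot"])
    print("move",np.round(Q.inv().apply(np.array(pos)-s["tool_pos"]),4),"rot",None if rot is None else np.round((Q.inv()*rot).as_rotvec(),4))
E
python3 - <<'E'
from lib import *
np.set_printoptions(precision=4,suppress=True)
print(R.from_quat(manip.get_state()["ee_rot"]).as_matrix())
for n in("top","scene"):
    im,c=grab(n)
    for col in HSV:
        for k in blobs(im,col,25):
            u=cen(k);p=onz(c,u,0.04)[0]
            if -.5<p[1]<.7 and .2<p[0]<1: print(n,col,u.round(1),cv2.contourArea(k),p)
ct=manip.calibration("top")
print("spindle root,tip z.125",onz(ct,[(222,193.5),(279,190.5)],.125))
print("rest",onz(ct,[(310,152),(385,151),(436,150)],.059))
E
```

```text
[[-0.9704  0.2414 -0.0007]
 [ 0.2414  0.9704 -0.0016]
 [ 0.0002 -0.0018 -1.    ]]
top red [358.1 229. ] 161.0 [ 0.4293 -0.1076  0.04  ]
top red [150.5 168.6] 194.5 [0.6051 0.5146 0.04  ]
top red [309.8 151.6] 43.0 [0.6619 0.0356 0.04  ]
top yellow [282.8 264.9] 494.5 [0.3234 0.111  0.04  ]
top yellow [449.6 230.6] 317.0 [ 0.4267 -0.3777  0.04  ]
top yellow [167.2 200. ] 423.0 [0.5099 0.4578 0.04  ]
top yellow [342.5 150.9] 274.5 [ 0.665  -0.0629  0.04  ]
top yellow [413.8 149.8] 152.5 [ 0.6708 -0.2793  0.04  ]
top yellow [167.6 150.8] 323.5 [0.6605 0.4662 0.04  ]
top green [171.6 228.1] 34.0 [0.4265 0.4396 0.04  ]
top green [415.  229.2] 241.5 [ 0.4301 -0.2752  0.04  ]
top black [327.6 227. ] 209.0 [ 0.4347 -0.0184  0.04  ]
top black [133.1 198.7] 913.0 [0.5128 0.5605 0.04  ]
top black [200.5 204.5] 719.0 [0.4974 0.3576 0.04  ]
top black [384.5 150.7] 146.0 [ 0.6671 -0.19    0.04  ]
top black [273.5 121.8] 214.5 [0.7548 0.1473 0.04  ]
scene red [287.  236.4] 45.0 [0.6469 0.0252 0.04  ]
scene red [416.4 212.3] 369.5 [0.2061 0.1875 0.04  ]
scene red [319.7 188.8] 203.0 [ 0.4337 -0.094   0.04  ]
scene yellow [412.7 237. ] 36.5 [0.2914 0.2594 0.04  ]
scene yellow [384.9 245.4] 320.5 [0.393  0.2337 0.04  ]
scene yellow [418.2 215.2] 43.0 [0.21   0.2007 0.04  ]
scene yellow [376.1 218.9] 309.5 [0.3465 0.1318 0.04  ]
scene yellow [283.8 147.3] 201.5 [ 0.4295 -0.3661  0.04  ]
scene green [278.7 285.5] 101.5 [0.7614 0.1677 0.04  ]
scene green [296.8 162.3] 155.5 [ 0.4313 -0.2614  0.04  ]
scene black [422.6 325.3] 1561.5 [0.48  0.502 0.04 ]
scene black [276.3 278.5] 182.5 [0.7557 0.1429 0.04  ]
scene black [386.3 264.9] 171.0 [0.4376 0.2931 0.04  ]
scene black [330.6 205.2] 209.5 [ 0.4451 -0.0064  0.04  ]
scene black [253.2 194.1] 70.0 [ 0.6548 -0.2054  0.04  ]
spindle root,tip z.125 [[0.5164 0.2797 0.125 ]
 [0.5264 0.121  0.125 ]]
rest [[ 0.6555  0.0351  0.059 ]
 [ 0.661  -0.1883  0.059 ]
 [ 0.6659 -0.3417  0.059 ]]
```

```bash

A="" ; python3 inch.py '-0.17,-0.185,-0.02,0,0,0.75
-0.17,-0.185,-0.02,0,0,0.75
-0.17,-0.185,-0.02,0,0,0.75
-0.17,-0.185,-0.02,0,0,0.75
-0.17,-0.185,-0.02,0,0,0.75' .094
python3 inch.py '-0.254,-0.046,0,0,0,0.58
-0.254,-0.046,0,0,0,0.58
-0.254,-0.046,0,0,0,0.58
-0.254,-0.046,0,0,0,0.58
-0.254,-0.046,0,0,0,0.58'
python3 inch.py '-0.2,0.035,0,0,0,0
-0.2,0.035,0,0,0,0
-0.2,0.035,0,0,0,0
-0.2,0.035,0,0,0,0
-0.2,0.035,0,0,0,0'
python3 inch.py '-0.2,0.035,0,0,0,0
-0.2,0.035,0,0,0,0
-0.2,0.035,0,0,0,0
-0.2,0.035,0,0,0,0
-0.2,0.035,0,0,0,0'
python3 - <<'E'
from lib import *
s=manip.get_state();print(s["tool_pos"],R.from_quat(s["ee_rot"]).as_matrix().round(3),s["joint_positions"])
grab("wrist","w1")
E
```

```text
time_s: 0.75
tool_pos: [0.2585, 0.3375, 0.2254]
ee_rot: [0.479, 0.878, 0.0, 0.0]
force: [0.1, 0.3, -0.1]
grip_width: 0.094
grip_force: 0.0
time_s: 1.25
tool_pos: [0.3554, 0.1069, 0.2256]
ee_rot: [0.709, 0.705, 0.001, 0.0]
force: [1.0, 0.6, 0.6]
grip_width: 0.0942
grip_force: 0.0
time_s: 1.75
tool_pos: [0.3899, -0.0966, 0.2256]
ee_rot: [0.711, 0.703, -0.001, 0.001]
force: [0.1, 0.5, 0.5]
grip_width: 0.0944
grip_force: 0.0
time_s: 2.25
tool_pos: [0.4243, -0.2954, 0.2248]
ee_rot: [0.71, 0.705, -0.0, 0.0]
force: [-0.3, 0.6, -0.8]
grip_width: 0.0936
grip_force: 0.0
[ 0.42430879 -0.29541071  0.22478476] [[ 0.007  1.    -0.   ]
 [ 1.    -0.007 -0.001]
 [-0.001 -0.    -1.   ]] [-7.75042940e-01  6.70691216e-02  1.65863814e+00 -9.77322855e-04
  1.41517476e+00 -7.67840018e-01]
```

View pics/w1.png

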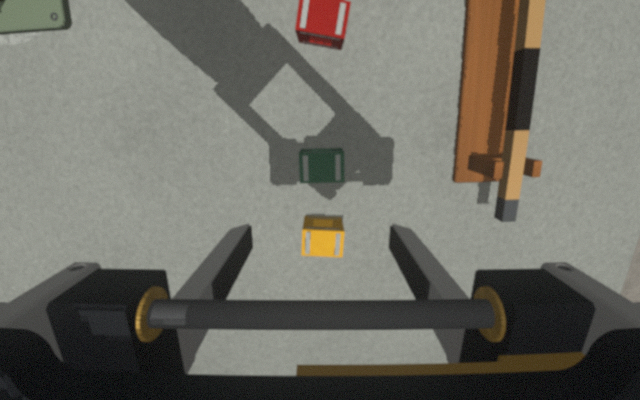

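The yellow block's top face spans (302–344, 230–257), with its far side face above it. Green is at (322,166) in the gripper's shadow, red at (323,22), and the pole sleeve at (521,90). Next I'll measure the top faces.

```bash
cat >> lib.py <<'E'
def topface(im,c,col,near,z,frac=.8,rad=45):
    """top face by brightness: colour mask+white strips near pixel, returns centre & axis angle on plane z"""
    h=cv2.cvtColor(im,cv2.COLOR_BGR2HSV)
    ks=[k for k in blobs(im,col,40) if np.hypot(*(cen(k)-near))<rad]
    m=np.zeros(im.shape[:2],np.uint8);cv2.drawContours(m,[cv2.convexHull(np.vstack(ks))],-1,255,-1)
    v=h[...,2];t=np.percentile(v[m>0],75)*frac
    m2=((m>0)&(v>t)).astype(np.uint8)*255
    m2=cv2.morphologyEx(m2,cv2.MORPH_OPEN,np.ones((3,3)))
    k=max(cv2.findContours(m2,cv2.RETR_EXTERNAL,cv2.CHAIN_APPROX_NONE)[0],key=cv2.contourArea)
    P=onz(c,k.reshape(-1,2),z)[:,:2]
    r=cv2.minAreaRect((P*1000).astype(np.float32));b=cv2.boxPoints(r)
    return np.array(r[0])/1000,np.array(r[1]),r[2],cv2.boundingRect(k)
E
python3 - <<'E'
from lib import *
im,c=grab("wrist","w2");it,ct=grab("top")
for col,n,nt in(("yellow",(323,238),(449.6,230.6)),("green",(322,166),(415,230))):
    for f in(.7,.8,.9):
        try: print(col,f,topface(im,c,col,n,.056,f))
        except Exception as e: print(e)
    t=topface(it,ct,col,nt,.056,.8);print("top cam",t)
    w=topface(im,c,col,n,.056,.8)
    print("tri",tri([(c,proj(c,[[*w[0],.056]])[0]),(ct,proj(ct,[[*t[0],.056]])[0])]))
cv2.imwrite("pics/z1.png",cv2.resize(im[120:270,270:380],None,fx=5,fy=4,interpolation=cv2.INTER_NEAREST))
E
```

```text
yellow 0.7 (array([ 0.42657864, -0.37940741]), array([39.05482483, 56.50056076]), 86.88676452636719, (302, 231, 43, 28))
yellow 0.8 (array([ 0.426918  , -0.37950562]), array([38.28151703, 56.25014877]), 88.6297378540039, (302, 232, 43, 27))
yellow 0.9 (array([ 0.42641724, -0.37996799]), array([36.75216675, 33.73466492]), 89.08177185058594, (310, 233, 26, 26))Traceback (most recent call last):
  File "<stdin>", line 7, in <module>
  File "lib.py", line 41, in topface
    m=np.zeros(im.shape[:2],np.uint8);cv2.drawContours(m,[cv2.convexHull(np.vstack(ks))],-1,255,-1)
                                                                         ~~~~~~~~~^^^^
    return _nx.concatenate(arrs, 0, dtype=dtype, casting=casting)
           ~~~~~~~~~~~~~~~^^^^^^^^^^^^^^^^^^^^^^^^^^^^^^^^^^^^^^^
ValueError: need at least one array to concatenate
```

```bash

python3 inch.py '-0.08,0.003,0.02,0,0,0
-0.08,0.003,0.05,0,0,0
-0.08,0.003,0.1,0,0,0
-0.08,0.003,0.1,0,0,0
-0.08,0.003,0.1,0,0,0'
python3 - <<'E'
from lib import *
im,c=grab("wrist");
for col,n in(("yellow",(323,238)),):
    k=max(blobs(im,col,200),key=lambda k:cv2.contourArea(k));print(cen(k))
    w=topface(im,c,col,cen(k),.056,.75,30);print(w)
    delta([*w[0],.012],rot=R.from_matrix(np.array([[0,1,0],[1,0,0],[0,0,-1.]])))
E
```

```text
time_s: 2.9
tool_pos: [0.4264, -0.3688, 0.1251]
ee_rot: [0.707, 0.707, 0.0, -0.002]
force: [0.7, -0.4, 0.8]
grip_width: 0.0939
grip_force: 0.0
[320.88544651 211.05497851]
(array([ 0.42665656, -0.37934317]), array([39.45426178, 56.80706406]), 86.67363739013672, (290, 195, 63, 43))
move [-0.0088 -0.0012  0.1152] rot [ 0.0014  0.0011 -0.0009]
```

```bash

python3 inch.py '-0.009,-0.001,0.05,0,0,0
-0.009,-0.001,0.09,0,0,0
-0.009,-0.001,0.114,0,0,0
-0.009,-0.001,0.114,0,0,0'
python3 inch.py '0,0,0,0,0,0
0,0,0,0,0,0
0,0,0,0,0,0
0,0,0,0,0,0
0,0,0,0,0,0' 0.03
python3 inch.py '0,0,-0.05,0,0,0
0,0,-0.1,0,0,0
0,0,-0.15,0,0,0
0,0,-0.15,0,0,0
0,0,-0.15,0,0,0'
python3 - <<'E'
from lib import *
# spindle measurement from top and scene
it,ct=grab("top","t2");isc,cs=grab("scene","s2")
cv2.imwrite("pics/zz.png",np.vstack([cv2.resize(it[120:250,130:330],(800,300),interpolation=cv2.INTER_CUBIC)[:,:],cv2.resize(isc[190:320,300:460],(800,300),interpolation=cv2.INTER_CUBIC)]))
E
```

```text
time_s: 3.35
tool_pos: [0.4253, -0.3787, 0.0108]
ee_rot: [0.708, 0.707, 0.0, -0.001]
force: [-0.1, -0.1, -0.4]
grip_width: 0.0941
grip_force: 0.0
time_s: 3.85
tool_pos: [0.4259, -0.381, 0.0123]
ee_rot: [0.708, 0.706, -0.0, 0.001]
force: [0.9, 0.4, 0.8]
grip_width: 0.0575
grip_force: 0.0
time_s: 4.35
tool_pos: [0.4259, -0.381, 0.1625]
ee_rot: [0.708, 0.706, -0.0, 0.001]
force: [-0.1, 0.6, -2.6]
grip_width: 0.0558
grip_force: 29.8
```

View pics/zz.png

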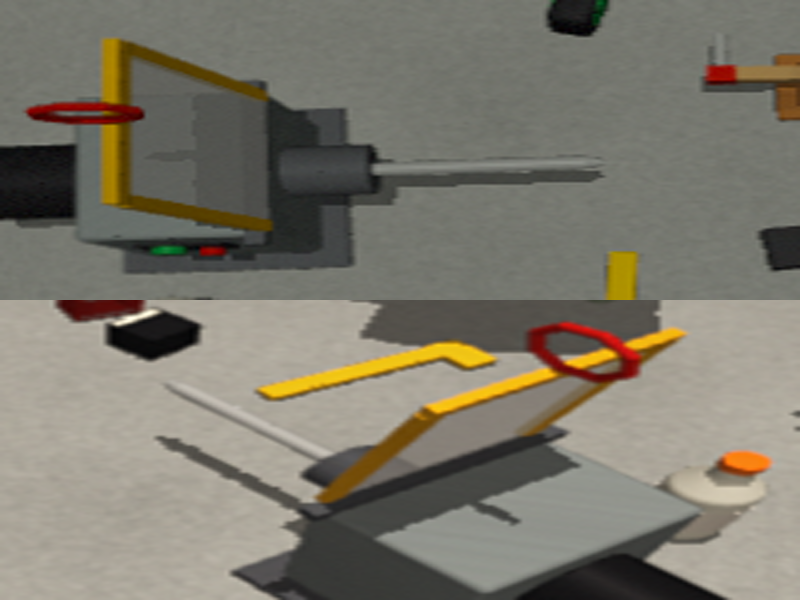

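The spindle tip is at top (280.5,190.6) and scene (333.6,227.3). Its root is at top (224.2,193.2). The ring eye is at top (150.5,168.6) and scene (416.4,212.3).

```bash
python3 - <<'E'
from lib import *
np.set_printoptions(precision=4,suppress=True)
it,ct=grab("top");isc,cs=grab("scene")
tip,r=tri([(ct,(280.5,190.6)),(cs,(333.6,227.3))]);print("tip",tip,r)
e,r=tri([(ct,(150.5,168.6)),(cs,(416.4,212.3))]);print("eye",e,r)
# spindle edge profile in top: subpixel centreline; bright vs table
g=cv2.cvtColor(it,cv2.COLOR_BGR2GRAY).astype(float)
us=np.arange(232,276,4);cv_=[]
for u in us:
    col=g[182:202,u]-np.median(g[176:186,u]); w=np.clip(col-12,0,None); cv_.append((w*np.arange(182,202)).sum()/w.sum())
cv_=np.array(cv_);print(cv_)
p=np.polyfit(us,cv_,1);L=onz(ct,[(224.2,np.polyval(p,224.2)),(280.5,np.polyval(p,280.5))],.125);print("axis",L,"len",np.linalg.norm(L[1]-L[0]),"yaw",np.arctan2(-(L[0]-L[1])[0],(L[0]-L[1])[1]))
print("scene tip on z=.125",onz(cs,[(333.6,227.3)],.125))
for col,z in(("red",.125),):print(manip.get_state()["tool_pos"],manip.get_state()["grip_width"])
E
```

```text
tip [0.5274 0.1189 0.1112] [0.0018290685244397034, 0.001829068524439811]
eye [0.5115 0.3764 0.4503] [0.0012069422477804686, 0.0012069422477805217]
[192.     192.     191.7857 191.5714 191.05   191.     190.8529 190.5952
 190.1667 190.     189.9667]
axis [[0.519  0.2737 0.125 ]
 [0.5297 0.1169 0.125 ]] len 0.15716277659256095 yaw 0.06771061316013502
scene tip on z=.125 [[0.5326 0.1281 0.125 ]]
[ 0.4241 -0.3787  0.1582] 0.05597489886972688
```

```bash

python3 inch.py '0.2,0.06,-0.04,0,0,0
0.2,0.06,-0.04,0,0,0
0.2,0.06,-0.04,0,0,0
0.2,0.06,-0.04,0,0,0
0.2,0.06,-0.04,0,0,0'
python3 inch.py '0.15,0.045,0,0,0,0
0.15,0.045,0,0,0,0
0.15,0.045,0,0,0,0
0.15,0.045,0,0,0,0
0.15,0.045,0,0,0,0'
python3 - <<'E'
from lib import *
im,c=grab("wrist","w3");print(manip.get_state()["tool_pos"],proj(c,[[.528,.118,.125]]))
E
python3 inch.py '-0.05,0,0,0,0,0
-0.05,0,0,0,0,0
-0.05,0,0,0,0,0'
python3 - <<'E'
from lib import *
im,c=grab("wrist","w4");print(manip.get_state()["tool_pos"],proj(c,[[.528,.118,.125]]))
a=cv2.imread("pics/w3.png")
cv2.imwrite("pics/zz2.png",np.hstack([cv2.resize(a[0:200,220:420],(400,400)),cv2.resize(im[0:200,220:420],(400,400))]))
E
```

```text
time_s: 5.05
tool_pos: [0.4864, -0.176, 0.2004]
ee_rot: [0.707, 0.708, 0.001, -0.002]
force: [-0.8, -1.3, -1.7]
grip_width: 0.0555
grip_force: 29.8
time_s: 5.55
tool_pos: [0.5308, -0.0297, 0.1995]
ee_rot: [0.707, 0.707, -0.001, -0.001]
force: [-0.1, -0.3, -2.9]
grip_width: 0.0562
grip_force: 29.8
[ 0.53078699 -0.0310656   0.19976729] [[317.07329703  30.26415163]]
time_s: 5.9
tool_pos: [0.5306, -0.0836, 0.2006]
ee_rot: [0.71, 0.704, -0.0, -0.001]
force: [1.0, 0.1, -2.5]
grip_width: 0.0559
grip_force: 29.8
[ 0.53066104 -0.08255069  0.20067556] [[314.93124654 -43.98978784]]
```

View pics/zz2.png

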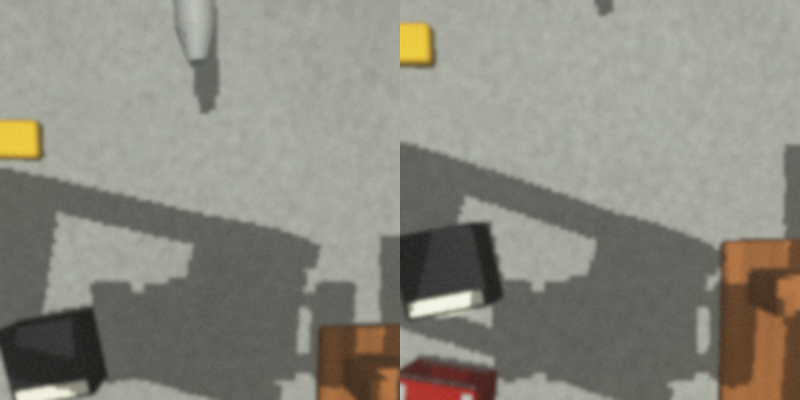

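In w3 the tip is at (317.5,29.5), within 1 px of the projection of (0.528,0.118,0.125). I'll check its height with the top view and take a closer wrist view.

```bash

python3 inch.py '0.05,0,-0.05,0,0,0
0.12,0,-0.1,0,0,0
0.12,0,-0.1,0,0,0
0.12,0,-0.1,0,0,0'
python3 - <<'E'
from lib import *
np.set_printoptions(precision=4,suppress=True)
im,c=grab("wrist","w5");print(manip.get_state()["tool_pos"],proj(c,[[.528,.118,.125]]))
# spindle edges by gradient: horizontal profile rows
g=cv2.GaussianBlur(cv2.cvtColor(im,cv2.COLOR_BGR2GRAY),(3,3),0).astype(float)
t=proj(c,[[.528,.118,.125],[.518,.268,.125]]);print(t)
cv2.imwrite("pics/zz3.png",cv2.resize(im[0:220,180:460],(800,600)))
E
```

```text
time_s: 6.35
tool_pos: [0.5336, 0.0429, 0.3063]
ee_rot: [0.707, 0.708, 0.004, 0.003]
force: [1.2, -0.2, -1.9]
grip_width: 0.0559
grip_force: 29.8
[0.533  0.0418 0.3048] [[314.5401 121.022 ]]
[[314.5401 121.022 ]
 [305.2346 -16.0394]]
```

View pics/zz3.png

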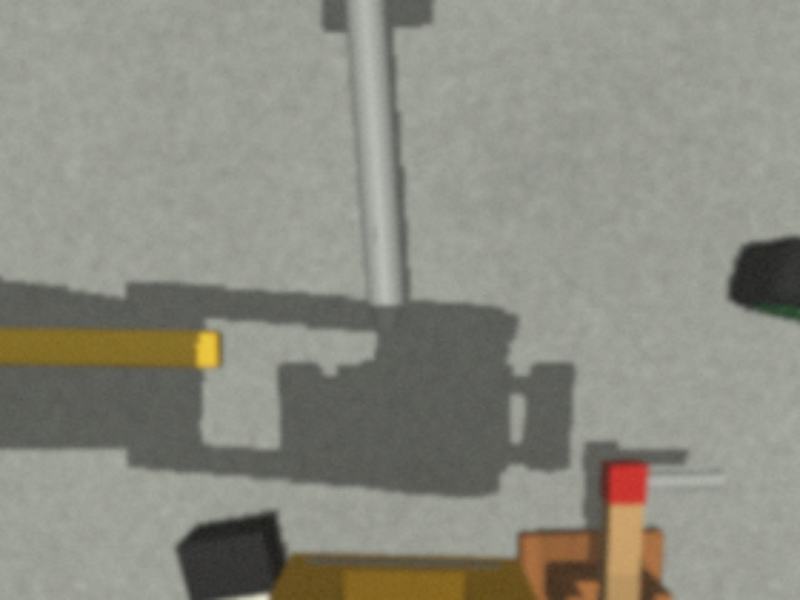

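The lit part of the spindle ends at (315.6,111), with the taper in shadow. Its axis runs up to (308.8,2), which puts the tip at about (0.5295,0.118) with yaw about 0.063. The eye triangulates to a hood angle of about 1.72. Next I align the block and thread it.

```bash
cat >> lib.py <<'E'
TIP=np.array([.5295,.118]);YAW=.063
ax=np.array([-np.sin(YAW),np.cos(YAW)])
ROT=R.from_matrix(np.array([[ax[0],ax[1],0],[ax[1],-ax[0],0],[0,0,-1.]]))
def at(ly,z,lx=0): # machine local -> world TCP
    p=TIP+ax*(ly+.27)+np.array([ax[1],-ax[0]])*lx; return [p[0],p[1],z]
E
python3 - <<'E'
from lib import *
delta(at(-.325,.109),rot=ROT)
E
```

```text
move [ 0.0213 -0.0013  0.1958] rot [ 0.0063 -0.0001 -0.0619]
```

```bash

python3 inch.py '0.021,-0.001,0.04,0,0,-0.063
0.021,-0.001,0.09,0,0,-0.063
0.021,-0.001,0.14,0,0,-0.063
0.021,-0.001,0.19,0,0,-0.063
0.021,-0.001,0.196,0,0,-0.063'
python3 inch.py '0,0,0,0,0,0
0,0,0,0,0,0'
python3 - <<'E'
from lib import *
delta(at(-.325,.109),rot=ROT)
im,c=grab("wrist","w6");it,ct=grab("top");isc,cs=grab("scene")
P=[at(-.27,.125),at(-.11,.125)];print(proj(c,P))
a=cv2.resize(im[0:200,200:440],(400,333));b=cv2.resize(isc[180:280,280:400],(400,333))
cv2.imwrite("pics/zz4.png",np.hstack([a,b]))
E
```

```text
time_s: 6.9
tool_pos: [0.5226, 0.0595, 0.0967]
ee_rot: [0.686, 0.728, -0.006, -0.007]
force: [-1.4, -0.3, -2.8]
grip_width: 0.0558
grip_force: 29.8
time_s: 7.1
tool_pos: [0.5329, 0.0596, 0.1076]
ee_rot: [0.686, 0.728, 0.001, 0.002]
force: [0.3, 0.5, -1.1]
grip_width: 0.0559
grip_force: 29.8
move [ 0.0035  0.0002 -0.0014] rot [ 0.004   0.0006 -0.0036]
[[ 320.46665213  153.40679842]
 [ 319.26585848 -189.09129965]]
```

View pics/zz4.png

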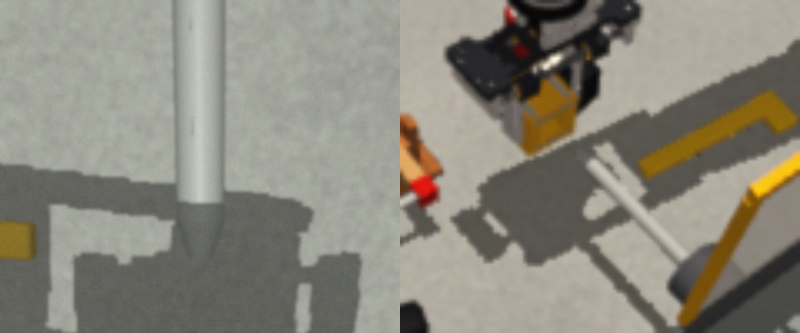

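The tip sits at (320.6,156) against the predicted (320.5,153.4), so the alignment is good. I'll thread yellow to local y −0.155.

```bash

python3 inch.py '0.03,0,-0.001,0,0,-0.003
0.06,0,-0.001,0,0,-0.003
0.09,0,-0.001,0,0,-0.003
0.12,0,-0.001,0,0,-0.003
0.15,0,-0.001,0,0,-0.003'
python3 inch.py '0.023,0,0,0,0,0
0.023,0,0,0,0,0
0.023,0,0,0,0,0'
python3 - <<'E'
from lib import *
delta(at(-.155,.109),rot=ROT)
E
```

```text
time_s: 7.75
tool_pos: [0.5233, 0.2115, 0.1087]
ee_rot: [0.684, 0.729, 0.002, 0.001]
force: [0.8, 0.1, -1.5]
grip_width: 0.0557
grip_force: 29.8
time_s: 8.05
tool_pos: [0.5213, 0.2332, 0.1078]
ee_rot: [0.684, 0.73, 0.001, 0.001]
force: [0.9, 0.2, -2.0]
grip_width: 0.056
grip_force: 29.8
move [-0.0005  0.0009 -0.0012] rot [0.0027 0.0002 0.0014]
```

```bash

python3 inch.py '0,0,0,0,0,0
0,0,0,0,0,0
0,0,0,0,0,0' .085
python3 inch.py '-0.03,0,-0.05,0,0,0
-0.08,0,-0.09,0,0,0
-0.12,0,-0.1,0,0,0
-0.17,0,-0.1,0,0,0
-0.2,0,-0.1,0,0,0'
python3 inch.py '-0.12,-0.08,0,0,0,0.063
-0.12,-0.08,0,0,0,0.063
-0.12,-0.08,0.02,0,0,0.063
-0.12,-0.08,0.02,0,0,0.063
-0.12,-0.08,0.02,0,0,0.063' .094
python3 inch.py '0,0,0,0,0,0'
python3 - <<'E'
from lib import *
s=manip.get_state();print(s["tool_pos"],s["ee_rot"])
im,c=grab("wrist","w7");it,ct=grab("top","t7");isc,cs=grab("scene","s7")
for k in blobs(im,"red",100):print(cen(k),cv2.contourArea(k))
for col in("yellow","red","green"):print(col,[(cen(k).round(),cv2.contourArea(k)) for k in blobs(it,col,60)])
h=np.hstack([cv2.resize(im[:,140:500],(400,444)),cv2.resize(isc[170:300,270:400],(400,444))]);cv2.imwrite("pics/zz5.png",h)
E
```

```text
time_s: 8.35
tool_pos: [0.5211, 0.2321, 0.107]
ee_rot: [0.685, 0.729, 0.0, 0.0]
force: [0.3, 0.1, -0.1]
grip_width: 0.0765
grip_force: 0.0
time_s: 8.85
tool_pos: [0.534, 0.0304, 0.2084]
ee_rot: [0.685, 0.729, 0.001, 0.002]
force: [1.0, 0.9, -0.1]
grip_width: 0.0853
grip_force: 0.0
time_s: 9.35
tool_pos: [0.4601, -0.0924, 0.1862]
ee_rot: [0.708, 0.706, 0.0, -0.0]
force: [0.7, -1.1, 0.6]
grip_width: 0.0944
grip_force: 0.0
time_s: 9.45
tool_pos: [0.4616, -0.0912, 0.187]
ee_rot: [0.707, 0.707, 0.001, 0.001]
force: [0.1, 0.4, 0.9]
grip_width: 0.0937
grip_force: 0.0
[ 0.46155563 -0.09124012  0.18697984] [7.07060618e-01 7.07152549e-01 5.20610535e-04 5.32249371e-04]
[294.28036048 198.81657325] 1516.5
[509.84446323  69.72471119] 591.5
yellow [(array([556., 384.]), 159.5), (array([581., 363.]), 127.0), (array([637., 331.]), 80.5), (array([607., 356.]), 194.0), (array([283., 265.]), 494.5), (array([571., 232.]), 102.5), (array([238., 192.]), 321.0), (array([167., 200.]), 422.0), (array([595., 211.]), 221.0), (array([342., 151.]), 295.0), (array([414., 150.]), 153.0), (array([625., 204.]), 313.0), (array([167., 151.]), 325.5)]
red [(array([150., 169.]), 195.0)]
green [(array([115., 336.]), 211.5), (array([426., 222.]), 297.0)]
```

View pics/zz5.png

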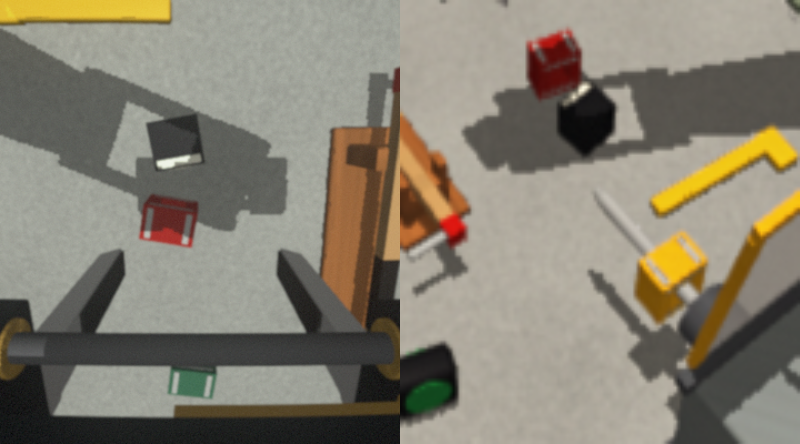

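Yellow is threaded. Green has been knocked from (415,229) to (426,222) in the top view, so I'll re-measure it later. Red is at wrist pixel (294,199).

```bash
python3 - <<'E'
from lib import *
im,c=grab("wrist")
for f in(.7,.8,.85):
    w=topface(im,c,"red",(294,199),.056,f,40);print(f,w)
v=cv2.cvtColor(im,cv2.COLOR_BGR2HSV)[...,2];print(v[175:235:4,294],v[210,258:332:4])
delta([*w[0],.11])
E
```

```text
0.7 (array([ 0.42724524, -0.11035169]), array([33.4622879 , 55.16088104]), 81.90123748779297, (266, 190, 48, 33))
0.8 (array([ 0.42616055, -0.11705301]), array([18.5391655 , 54.76247406]), 80.05554962158203, (266, 204, 47, 19))
0.85 (array([ 0.4261835 , -0.11735535]), array([17.95149994, 54.61282349]), 80.05554962158203, (266, 205, 47, 18))
[ 96  82  90  78  97  98  96  95 140 171 171 168 160 161 165] [162 160 169 180 184 173 169 172 168 167 157 117 107 103 130 159 164 158
 156]
move [-0.0267 -0.0356  0.0768] rot None
```

```bash

python3 inch.py '-0.02,-0.034,0.02,0,0,0.15
-0.02,-0.034,0.05,0,0,0.15
-0.02,-0.034,0.07,0,0,0.15
-0.02,-0.034,0.07,0,0,0.15'
python3 - <<'E'
from lib import *
im,c=grab("wrist")
s=manip.get_state();print(s["tool_pos"])
k=max(blobs(im,"red",300),key=cv2.contourArea);print(cen(k))
for f in(.4,.5,.6,.7,.8):
    w=topface(im,c,"red",cen(k),.056,f,40);print(f,w)
x,y,w_,h=cv2.boundingRect(k)
cv2.imwrite("pics/zz6.png",cv2.resize(im[y-20:y+h+20,x-20:x+w_+20],None,fx=4,fy=4));print(x,y)
E
```

```text
time_s: 10.05
tool_pos: [0.4245, -0.1098, 0.1137]
ee_rot: [0.758, 0.653, -0.001, -0.003]
force: [-0.5, 0.5, 0.8]
grip_width: 0.0939
grip_force: 0.0
[ 0.42602848 -0.11047878  0.11542526]
[324.42803282 199.6628225 ]
0.4 (array([ 0.42909619, -0.10273989]), array([47.20517731, 55.44962311]), 79.99929809570312, (293, 175, 64, 53))
0.5 (array([ 0.42909619, -0.10273989]), array([47.20517731, 55.44962311]), 79.99929809570312, (293, 175, 64, 53))
0.6 (array([ 0.42909619, -0.10273989]), array([47.20517731, 55.44962311]), 79.99929809570312, (293, 175, 64, 53))
0.7 (array([ 0.42909619, -0.10273989]), array([47.20517731, 55.44962311]), 79.99929809570312, (293, 175, 64, 53))
0.8 (array([ 0.42909619, -0.10273989]), array([47.20517731, 55.44962311]), 79.99929809570312, (293, 175, 64, 53))
293 175
```

View pics/zz6.png

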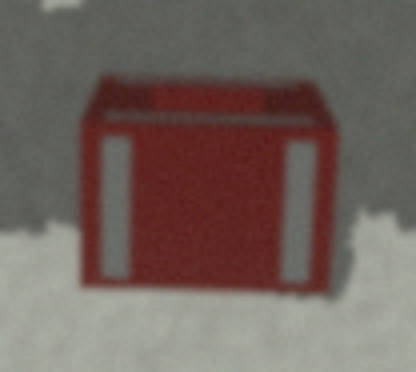

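The red top face fills the crop from (82,122) to (335,290), which is pixels (293.5–356.8, 185.5–227.5). It is square to the tool.

```bash
python3 - <<'E'
from lib import *
im,c=grab("wrist")
P=onz(c,[(293.5,185.5),(356.8,185.5),(356.8,227.5),(293.5,227.5)],.056);m=P.mean(0)
print(P.round(4),m,np.linalg.norm(P[0]-P[1]),np.linalg.norm(P[1]-P[2]))
delta([m[0],m[1],.012])
E
```

```text
[[ 0.4061 -0.0856  0.056 ]
 [ 0.4605 -0.0938  0.056 ]
 [ 0.4561 -0.1326  0.056 ]
 [ 0.3993 -0.1242  0.056 ]] [ 0.43048851 -0.10905023  0.056     ] 0.05507549860280968 0.03912349243518985
move [0.0025 0.0029 0.1047] rot None
```

```bash

python3 inch.py '0.0025,0.003,0.05,0,0,0
0.0025,0.003,0.09,0,0,0
0.0025,0.003,0.104,0,0,0
0.0025,0.003,0.104,0,0,0'
python3 inch.py '0,0,0,0,0,0
0,0,0,0,0,0
0,0,0,0,0,0
0,0,0,0,0,0
0,0,0,0,0,0' 0.03
python3 inch.py '0,0,-0.05,0,0,0
0,0,-0.1,0,0,-0.1
0,0,-0.1,0,0,-0.215
0,0,-0.1,0,0,-0.215
0,0,-0.1,0,0,-0.215'
python3 - <<'E'
from lib import *
delta(at(-.33,.109),rot=ROT)
E
```

```text
time_s: 10.55
tool_pos: [0.4295, -0.1088, 0.0114]
ee_rot: [0.758, 0.652, -0.001, -0.001]
force: [-0.4, 0.3, -0.1]
grip_width: 0.094
grip_force: 0.0
time_s: 11.05
tool_pos: [0.4299, -0.1096, 0.0128]
ee_rot: [0.758, 0.652, -0.0, 0.0]
force: [-2.4, -0.3, 1.1]
grip_width: 0.0573
grip_force: 0.8
time_s: 11.55
tool_pos: [0.4288, -0.1089, 0.1113]
ee_rot: [0.685, 0.729, -0.0, -0.001]
force: [0.1, 0.3, -2.6]
grip_width: 0.0556
grip_force: 30.0
move [0.1602 0.1147 0.0022] rot [-0.0022 -0.0012 -0.0004]
```

```bash

python3 inch.py '0.16,0.115,0.002,0,0,0
0.16,0.115,0.002,0,0,0
0.16,0.115,0.002,0,0,0
0.16,0.115,0.002,0,0,0
0.16,0.115,0.002,0,0,0'
python3 inch.py '0,0,0,0,0,0
0,0,0,0,0,0'
python3 - <<'E'
from lib import *
delta(at(-.33,.109),rot=ROT)
E
```

```text
time_s: 12.05
tool_pos: [0.5352, 0.0623, 0.1082]
ee_rot: [0.682, 0.731, 0.0, -0.001]
force: [-0.1, 0.1, -2.1]
grip_width: 0.0554
grip_force: 30.0
time_s: 12.25
tool_pos: [0.5326, 0.057, 0.1086]
ee_rot: [0.684, 0.729, -0.001, -0.001]
force: [0.1, 0.6, -2.3]
grip_width: 0.056
grip_force: 30.0
move [ 0.0011  0.0008 -0.0004] rot [-0.004   0.0001  0.0007]
```

```bash

python3 inch.py '0.03,0.001,0,0,0,0
0.06,0.001,0,0,0,0
0.09,0.001,0,0,0,0
0.11,0.001,0,0,0,0
0.125,0.001,0,0,0,0'
python3 inch.py '0.01,0,0,0,0,0
0.02,0,0,0,0,0
0.03,0,0,0,0,0
0.036,0,0,0,0,0
0.036,0,0,0,0,0'
python3 - <<'E'
from lib import *
delta(at(-.17,.109),rot=ROT)
E
```

```text
time_s: 12.75
tool_pos: [0.5264, 0.182, 0.1098]
ee_rot: [0.684, 0.729, -0.001, -0.0]
force: [-0.4, -0.3, -1.9]
grip_width: 0.0558
grip_force: 30.0
time_s: 13.25
tool_pos: [0.525, 0.2188, 0.1102]
ee_rot: [0.684, 0.73, 0.0, -0.0]
force: [-0.4, -0.7, -2.4]
grip_width: 0.0556
grip_force: 30.0
move [-0.0009 -0.0018  0.0012] rot [-0.     -0.0001  0.0024]
```

Both are on with almost no pushing force. I'll release and go look at green, whose new position is top (426,222).

```bash

python3 inch.py '0,0,0,0,0,0
0,0,0,0,0,0
0,0,0,0,0,0' .085
python3 inch.py '-0.03,0,-0.05,0,0,0
-0.08,0,-0.09,0,0,0
-0.12,0,-0.1,0,0,0
-0.17,0,-0.1,0,0,0
-0.22,0,-0.1,0,0,0'
python3 - <<'E'
from lib import *
it,ct=grab("top","t8");isc,cs=grab("scene","s8");im,c=grab("wrist","w8")
for n,i,cc in(("top",it,ct),("scene",isc,cs)):
    for k in blobs(i,"green",60):
        p=onz(cc,cen(k),.045)[0]
        if .3<p[0]<.7 and -.6<p[1]<.2:print(n,cen(k),p)
delta([.445,-.27,.13],rot=R.from_matrix(np.array([[0,1,0],[1,0,0],[0,0,-1.]])))
E
```

```text
time_s: 13.55
tool_pos: [0.5255, 0.2184, 0.1109]
ee_rot: [0.684, 0.73, 0.001, 0.0]
force: [-0.4, 0.8, 0.1]
grip_width: 0.0766
grip_force: 0.0
time_s: 14.05
tool_pos: [0.5397, 0.0077, 0.2125]
ee_rot: [0.684, 0.73, 0.001, 0.002]
force: [0.6, -0.5, -0.4]
grip_width: 0.0851
grip_force: 0.0
top [425.69472503 222.13636364] [ 0.45065029 -0.30627641  0.045     ]
move [-0.2705 -0.1103  0.0807] rot [0.0013 0.0002 0.0592]
```

```bash

python3 inch.py '-0.15,-0.055,0,0,0,0.06
-0.15,-0.055,0,0,0,0.06
-0.15,-0.055,0,0,0,0.06
-0.15,-0.055,0,0,0,0.06' .094
python3 inch.py '-0.155,-0.048,0.03,0,0,0
-0.155,-0.048,0.08,0,0,0
-0.155,-0.048,0.08,0,0,0
-0.155,-0.048,0.08,0,0,0
-0.155,-0.048,0.08,0,0,0'
python3 - <<'E'
from lib import *
im,c=grab("wrist","w9");print(manip.get_state()["tool_pos"])
k=max(blobs(im,"green",200),key=cv2.contourArea);print(cen(k),cv2.boundingRect(k))
for f in(.6,.75,.85):print(topface(im,c,"green",cen(k),.056,f,50))
x,y,w_,h=cv2.boundingRect(k)
cv2.imwrite("pics/zz7.png",cv2.resize(im[y-20:y+h+20,x-20:x+w_+20],None,fx=4,fy=4));print(x,y)
E
```

```text
time_s: 14.6
tool_pos: [0.4925, -0.1464, 0.2102]
ee_rot: [0.707, 0.708, -0.0, 0.0]
force: [0.6, 0.3, 0.3]
grip_width: 0.0938
grip_force: 0.0
time_s: 15.1
tool_pos: [0.4444, -0.2988, 0.1271]
ee_rot: [0.706, 0.708, -0.0, -0.003]
force: [0.1, 0.4, -0.3]
grip_width: 0.0939
grip_force: 0.0
[ 0.44568577 -0.2978454   0.12857561]
[328.57322248 207.69238763] (298, 181, 62, 57)
(array([ 0.45192416, -0.30282138]), array([48.71759033, 55.91191483]), 81.24655151367188, (298, 181, 62, 57))
(array([ 0.45192416, -0.30282138]), array([48.71759033, 55.91191483]), 81.24655151367188, (298, 182, 62, 56))
(array([ 0.45125656, -0.30721304]), array([39.66228485, 56.01409531]), 81.03217315673828, (298, 191, 61, 47))
298 181
```

View pics/zz7.png

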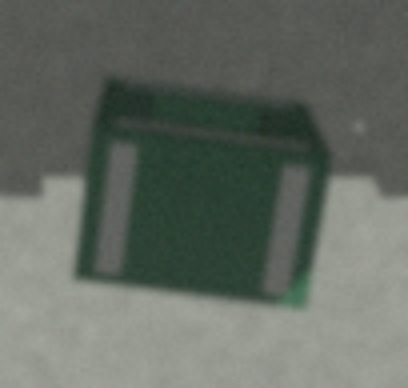

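Green's top face measures 39.7×56 mm, centred at (0.4513,−0.3077) with yaw −0.157.

```bash

python3 inch.py '-0.01,0.0055,0.02,0,0,0.15
-0.01,0.0055,0.06,0,0,0.157
-0.01,0.0055,0.1,0,0,0.157
-0.01,0.0055,0.1166,0,0,0.157
-0.01,0.0055,0.1166,0,0,0.157'
python3 inch.py '0,0,0,0,0,0
0,0,0,0,0,0
0,0,0,0,0,0
0,0,0,0,0,0
0,0,0,0,0,0' 0.03
python3 inch.py '0,0,-0.05,0,0,0
0,0,-0.1,0,0,-0.1
0,0,-0.13,0,0,-0.22
0,0,-0.13,0,0,-0.22
0,0,-0.13,0,0,-0.22'
python3 - <<'E'
from lib import *
delta(at(-.335,.109),rot=ROT)
E
```

```text
time_s: 15.65
tool_pos: [0.4513, -0.305, 0.0115]
ee_rot: [0.758, 0.652, 0.0, -0.003]
force: [0.3, 0.1, 0.0]
grip_width: 0.0936
grip_force: 0.0
time_s: 16.15
tool_pos: [0.452, -0.3093, 0.0144]
ee_rot: [0.759, 0.651, -0.0, 0.001]
force: [-2.2, -0.5, 1.7]
grip_width: 0.0572
grip_force: 0.9
time_s: 16.65
tool_pos: [0.4514, -0.3087, 0.1432]
ee_rot: [0.683, 0.73, 0.0, -0.0]
force: [-0.4, -0.2, -3.1]
grip_width: 0.0555
grip_force: 29.9
move [0.3557 0.1058 0.0342] rot [-0.0001 -0.0001  0.0029]
```

```bash

python3 inch.py '0.2,0.06,0,0,0,0.003
0.2,0.06,0,0,0,0.003
0.2,0.06,0,0,0,0.003
0.2,0.06,0,0,0,0.003
0.2,0.06,0,0,0,0.003'
python3 inch.py '0.156,0.046,0.032,0,0,0
0.156,0.046,0.032,0,0,0
0.156,0.046,0.032,0,0,0
0.156,0.046,0.032,0,0,0
0.156,0.046,0.032,0,0,0'
python3 inch.py '0,0,0,0,0,0
0,0,0,0,0,0'
python3 - <<'E'
from lib import *
delta(at(-.335,.111),rot=ROT)
E
```

```text
time_s: 17.15
tool_pos: [0.4957, -0.0995, 0.1399]
ee_rot: [0.682, 0.731, -0.0, -0.004]
force: [-0.7, -0.3, -2.1]
grip_width: 0.0556
grip_force: 29.9
time_s: 17.65
tool_pos: [0.5315, 0.0551, 0.1083]
ee_rot: [0.683, 0.731, -0.002, -0.002]
force: [0.6, -0.6, -2.7]
grip_width: 0.0556
grip_force: 29.9
time_s: 17.85
tool_pos: [0.5333, 0.0518, 0.111]
ee_rot: [0.685, 0.729, -0.001, -0.0]
force: [0.1, -0.3, -1.8]
grip_width: 0.0558
grip_force: 29.9
move [ 0.0013  0.0003 -0.    ] rot [-0.0013  0.0006 -0.0001]
```

```bash

python3 inch.py '0.03,0,0,0,0,0
0.06,0,0,0,0,0
0.09,0,0,0,0,0
0.11,0,0,0,0,0
0.12,0,0,0,0,0'
python3 inch.py '0.005,0,0,0,0,0
0.01,0,0,0,0,0
0.01,0,0,0,0,0
0.01,0,0,0,0,0'
python3 inch.py '0,0,0,0,0,0
0,0,0,0,0,0
0,0,0,0,0,0' .085
python3 - <<'E'
from lib import *
delta(at(-.205,.111),rot=ROT)
E
python3 inch.py '-0.03,0,-0.05,0,0,0
-0.08,0,-0.09,0,0,0
-0.13,0,-0.1,0,0,0
-0.18,0,-0.1,0,0,0
-0.2,0,-0.1,0,0,0'
python3 - <<'E'
from lib import *
it,ct=grab("top","t10");isc,cs=grab("scene","s10");im,c=grab("wrist","w10")
print(manip.get_state()["tool_pos"])
for k in blobs(it,"black",60):
    print("top",cen(k),onz(ct,cen(k),.04)[0])
cv2.imwrite("pics/zz8.png",np.hstack([cv2.resize(im,(480,300)),cv2.resize(isc[180:290,270:387],(320,300))]))
E
```

```text
time_s: 18.35
tool_pos: [0.5262, 0.173, 0.1118]
ee_rot: [0.684, 0.729, 0.0, 0.0]
force: [0.4, 0.1, -2.3]
grip_width: 0.0557
grip_force: 29.9
time_s: 18.75
tool_pos: [0.5255, 0.1824, 0.1115]
ee_rot: [0.684, 0.729, -0.0, 0.0]
force: [0.2, -0.3, -3.0]
grip_width: 0.056
grip_force: 29.9
time_s: 19.05
tool_pos: [0.5258, 0.1829, 0.112]
ee_rot: [0.684, 0.73, 0.0, 0.0]
force: [-0.5, 0.2, -0.6]
grip_width: 0.0767
grip_force: 0.0
move [-0.     -0.0004  0.001 ] rot [ 0.001  -0.0001  0.0016]
time_s: 19.55
tool_pos: [0.5393, -0.019, 0.2137]
ee_rot: [0.684, 0.73, 0.001, 0.002]
force: [1.2, -0.1, -0.9]
grip_width: 0.0851
grip_force: 0.0
[ 0.53875734 -0.01877095  0.21219349]
top [338.125      381.03869048] [ 0.00286906 -0.04889139  0.04      ]
top [236.17215482 376.25144425] [0.01287544 0.2361289  0.04      ]
top [323.33737374 224.05656566] [ 0.4431095  -0.00583787  0.04      ]
top [335.05906769 196.19891443] [ 0.52623505 -0.04029754  0.04      ]
top [133.25722222 198.58796296] [0.51311739 0.5601725  0.04      ]
top [  8.06140997 208.94964382] [0.47733544 0.94364715 0.04      ]
top [199.50493827 205.3162963 ] [0.49500409 0.36041307 0.04      ]
top [331.80346476 171.11947431] [ 0.60220429 -0.03066782  0.04      ]
top [385.03007519 150.53508772] [ 0.66756249 -0.19165196  0.04      ]
top [273.47619048 121.06075534] [0.75701443 0.14728673 0.04      ]
top [611.55288835 235.1044527 ] [ 0.41518693 -0.87262034  0.04      ]
```

View pics/zz8.png

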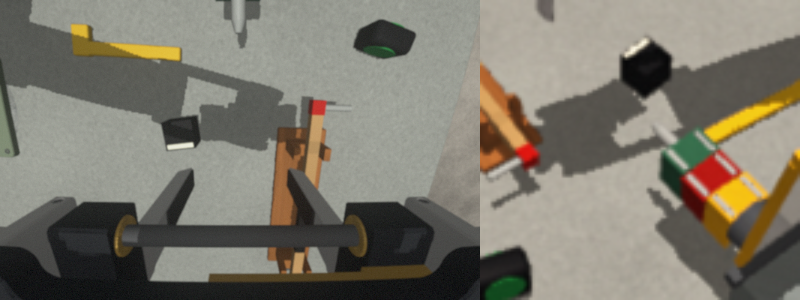

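All three blocks are on in the order yellow, red, green. The cap is at wrist pixel (240,176), with its white disc facing −y.

```bash

python3 inch.py '-0.0045,-0.1,0.02,0,0,-0.1
-0.0045,-0.1,0.06,0,0,-0.1
-0.0045,-0.1,0.08,0,0,-0.1
-0.0045,-0.1,0.08,0,0,-0.1
-0.0045,-0.1,0.08,0,0,-0.1' .094
python3 - <<'E'
from lib import *
im,c=grab("wrist","w11");print(manip.get_state()["tool_pos"])
for k in blobs(im,"black",600):print(cen(k),cv2.boundingRect(k))
cv2.imwrite("pics/zz9.png",cv2.resize(im[120:260,230:410],(720,560)))
E
```

```text
time_s: 20.2
tool_pos: [0.4393, -0.0266, 0.132]
ee_rot: [0.646, 0.763, 0.0, -0.0]
force: [1.1, -0.4, 0.1]
grip_width: 0.0941
grip_force: 0.0
[ 0.44114627 -0.02719326  0.13337846]
[251.40191021 361.81637658] (0, 270, 640, 130)
[531.8390933  315.89494087] (459, 269, 136, 93)
[409.91824239 269.0965244 ] (391, 228, 38, 74)
[230.95276873 268.70865002] (213, 228, 38, 75)
[318.81455681 189.56209464] (294, 167, 51, 47)
[626.86006289  77.20575022] (610, 58, 30, 39)
```

View pics/zz9.png

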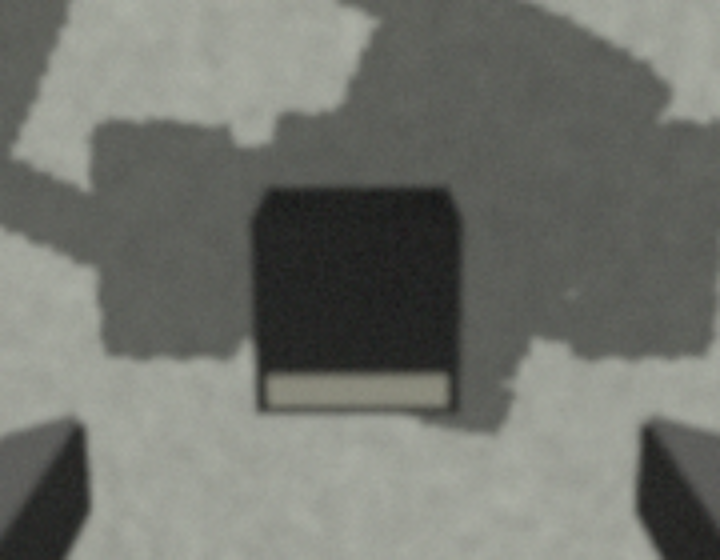

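The cap's top face spans pixels (293.3–345.3, 173.8–222.5) and is square to the tool.

```bash
python3 - <<'E'
from lib import *
im,c=grab("wrist")
P=onz(c,[(293.3,173.8),(345.3,173.8),(344.5,222.5),(294.5,222.5)],.05);m=P.mean(0)
print(P.round(4),m,np.linalg.norm(P[0]-P[1]),np.linalg.norm(P[1]-P[2]),np.linalg.norm(P[2]-P[3]))
delta([m[0],m[1],.010])
it,ct=grab("top");isc,cs=grab("scene")
for i,n,near in((isc,cs,(330.6,205.2)),):
    k=min(blobs(i,"black",60),key=lambda k:np.hypot(*(cen(k)-near)));print(cen(k),cv2.boundingRect(k),onz(n,cen(k),.035))
E
```

```text
[[ 0.4118 -0.0045  0.05  ]
 [ 0.4603  0.0036  0.05  ]
 [ 0.4688 -0.0448  0.05  ]
 [ 0.4198 -0.0529  0.05  ]] [ 0.44016998 -0.02466257  0.05      ] 0.04920014560445154 0.04910296288078274 0.04964806231411747
move [ 0.0033 -0.0019  0.124 ] rot None
[330.4920977  205.00359195] (321, 195, 19, 21) [[ 0.44237074 -0.0107405   0.035     ]]
```

```bash

python3 inch.py '0.003,-0.002,0.04,0,0,0
0.003,-0.002,0.08,0,0,0
0.003,-0.002,0.11,0,0,0
0.003,-0.002,0.1235,0,0,0
0.003,-0.002,0.1235,0,0,0'
python3 inch.py '0,0,0,0,0,0
0,0,0,0,0,0
0,0,0,0,0,0
0,0,0,0,0,0
0,0,0,0,0,0' 0.03 || python3 inch.py '0,0,0,0,0,0
0,0,0,0,0,0
0,0,0,0,0,0
0,0,0,0,0,0
0,0,0,0,0,0' 0.03
python3 inch.py '0,0,0,0,0,0'
python3 - <<'E'
from lib import *
s=manip.get_state();print(s["tool_pos"],s["grip_width"],s["grip_force"])
E
python3 inch.py '0,0,-0.05,0,0,0.05
0,0,-0.1,0,0,0.1
0,0,-0.1,0,0,0.1
0,0,-0.1,0,0,0.1'
python3 - <<'E'
from lib import *
delta(at(-.345,.110),rot=ROT)
E
```

```text
time_s: 20.9
tool_pos: [0.4361, -0.0245, 0.0069]
ee_rot: [0.646, 0.763, -0.001, -0.001]
force: [-0.6, -0.3, 1.7]
grip_width: 0.094
grip_force: 0.0
time_s: 21.4
tool_pos: [0.4369, -0.0249, 0.0086]
ee_rot: [0.646, 0.763, 0.0, 0.001]
force: [0.3, -0.3, -0.4]
grip_width: 0.0574
grip_force: 0.0
time_s: 21.5
tool_pos: [0.4366, -0.0249, 0.0084]
ee_rot: [0.646, 0.763, 0.0, 0.0]
force: [0.7, 0.2, 1.6]
grip_width: 0.0498
grip_force: 29.9
[ 0.43663673 -0.02490927  0.00837163] 0.04977051351887234 29.891539122909307
time_s: 21.9
tool_pos: [0.4373, -0.0251, 0.1091]
ee_rot: [0.684, 0.73, 0.001, 0.001]
force: [-0.8, -0.8, -1.4]
grip_width: 0.0499
grip_force: 30.0
move [ 0.0618  0.1012 -0.0006] rot [0.0029 0.001  0.0024]
```

```bash

python3 inch.py '0.062,0.101,0.001,0,0,0.002
0.062,0.101,0.001,0,0,0.002
0.062,0.101,0.001,0,0,0.002
0.062,0.101,0.001,0,0,0.002'
python3 inch.py '0,0,0,0,0,0
0,0,0,0,0,0'
python3 - <<'E'
from lib import *
delta(at(-.345,.1084),rot=ROT)
im,c=grab("wrist","w12");it,ct=grab("top","t12")
g=cv2.cvtColor(im,cv2.COLOR_BGR2GRAY)
print(proj(c,[at(-.27,.125),at(-.24,.125)]))
cv2.imwrite("pics/zz10.png",cv2.resize(im[80:330,240:400],(512,600)[:2] if 0 else (384,600)))
E
```

```text
time_s: 22.3
tool_pos: [0.533, 0.045, 0.1044]
ee_rot: [0.684, 0.73, -0.001, -0.002]
force: [-0.3, -0.6, -0.7]
grip_width: 0.05
grip_force: 30.0
time_s: 22.5
tool_pos: [0.5309, 0.0431, 0.1054]
ee_rot: [0.685, 0.729, -0.001, -0.001]
force: [-0.2, 0.3, -2.0]
grip_width: 0.0496
grip_force: 30.0
move [-0.0002  0.0033 -0.003 ] rot [-0.004  -0.0003 -0.0006]
[[326.10323858 124.27667537]
 [326.35114454  65.86905409]]
```

View pics/zz10.png

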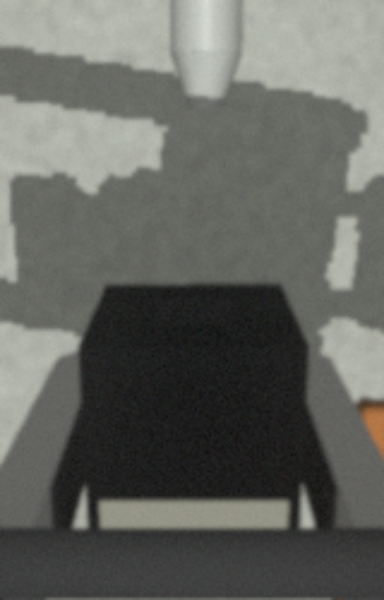

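The tip is at (325.8,120.8) and the cap's centre line at x≈320.7, so the cap must shift +3 mm in tool y and 3 mm up. I'll do that and then insert.

```bash

python3 inch.py '0.02,0.003,-0.003,0,0,0
0.038,0.003,-0.003,0,0,0
0.038,0.003,-0.003,0,0,0
0.038,0.003,-0.003,0,0,0'
python3 - <<'E'
from lib import *
delta(at(-.262,.1084),rot=ROT);delta(at(-.307,.1084))
E
```

```text
time_s: 23.0
tool_pos: [0.5333, 0.0811, 0.1101]
ee_rot: [0.684, 0.729, -0.0, 0.0]
force: [-0.3, -0.6, -0.8]
grip_width: 0.0496
grip_force: 30.0
move [ 0.045  -0.0014  0.0016] rot [-0.0002  0.0006  0.0004]
move [ 0.     -0.0014  0.0017] rot None
```

```bash

python3 inch.py '0.008,-0.001,0.0015,0,0,0
0.016,-0.001,0.0015,0,0,0
0.024,-0.001,0.0015,0,0,0
0.024,-0.001,0.0015,0,0,0'
python3 - <<'E'
from lib import *
print(manip.get_state()["force"]);delta(at(-.262,.1084),rot=ROT)
E
```

```text
time_s: 23.4
tool_pos: [0.531, 0.1066, 0.1085]
ee_rot: [0.684, 0.729, 0.0, -0.0]
force: [-0.1, 0.3, -0.9]
grip_width: 0.0498
grip_force: 30.0
[-0.10086331  0.34310949 -0.87850616]
move [ 0.0195 -0.0008  0.0001] rot [-0.0002 -0.0003  0.0011]
```

```bash

python3 inch.py '0.007,-0.0005,0,0,0,0
0.014,-0.0005,0,0,0,0
0.019,-0.0005,0,0,0,0
0.022,-0.0005,0,0,0,0
0.024,-0.0005,0,0,0,0'
python3 inch.py '0,0,0,0,0,0'
python3 - <<'E'
from lib import *
print(manip.get_state()["force"]);delta(at(-.262,.1084),rot=ROT)
E
```

```text
time_s: 23.9
tool_pos: [0.5294, 0.1251, 0.1084]
ee_rot: [0.684, 0.73, -0.004, 0.003]
force: [-0.2, -16.3, 0.1]
grip_width: 0.05
grip_force: 30.0
time_s: 24.0
tool_pos: [0.5295, 0.1251, 0.1085]
ee_rot: [0.684, 0.729, -0.003, 0.003]
force: [2.0, -12.8, -0.3]
grip_width: 0.0499
grip_force: 30.0
[  1.99585187 -12.78453779  -0.30772561]
move [ 0.0009 -0.0004  0.0001] rot [-0.0007  0.0094  0.0011]
```

```bash

python3 inch.py '-0.003,0,0,0,0,0
-0.003,0,0,0,0,0
-0.003,0,0,0,0,0
-0.003,0,0,0,0,0' .085
python3 inch.py '-0.01,0,-0.05,0,0,0
-0.05,0,-0.1,0,0,0
-0.1,0.03,-0.12,0,0,0
-0.15,0.06,-0.12,0,0,0
-0.18,0.09,-0.12,0,0,0'
python3 - <<'E'
from lib import *
it,ct=grab("top","t13");isc,cs=grab("scene","s13")
print(proj(ct,[at(-.286,.15),at(-.238,.15)]),proj(cs,[at(-.286,.125),at(-.238,.15)]))
cv2.imwrite("pics/zz11.png",np.hstack([cv2.resize(it[150:230,190:310],(450,300)),cv2.resize(isc[190:290,290:400],(330,300))]))
E
```

```text
time_s: 24.4
tool_pos: [0.5295, 0.127, 0.1087]
ee_rot: [0.684, 0.729, 0.0, -0.0]
force: [-0.3, 0.1, 0.3]
grip_width: 0.078
grip_force: 0.0
time_s: 24.9
tool_pos: [0.6174, -0.0326, 0.2301]
ee_rot: [0.684, 0.729, 0.001, 0.002]
force: [0.6, 0.3, 0.4]
grip_width: 0.0849
grip_force: 0.0
[[285.44553123 187.47098479]
 [267.91492873 188.39181152]] [[329.42751884 221.47595911]
 [339.46310683 226.58891894]]
```

View pics/zz11.png

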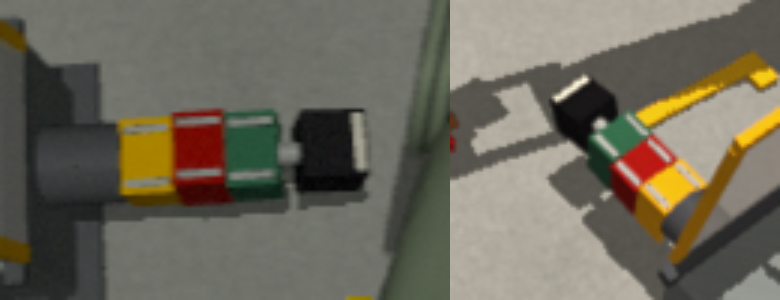

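The cap is on: its edges in the top view are within about 2 px of the fully-on projection, and the order is yellow, red, green, cap. That was the last of my 14 pictures, so from here I measure numerically. Next is the pole.

```bash

python3 inch.py '-0.19,0.031,0.03,0,0,0.035
-0.19,0.031,0.03,0,0,0.035
-0.19,0.031,0.03,0,0,0.035
-0.19,0.031,0.03,0,0,0.035
-0.19,0.031,0.03,0,0,0.035' .06
python3 - <<'E'
from lib import *
np.set_printoptions(precision=4,suppress=True)
im,c=grab("wrist");print(manip.get_state()["tool_pos"])
h=cv2.cvtColor(im,cv2.COLOR_BGR2HSV)
for k in blobs(im,"black",300):
    P=onz(c,k.reshape(-1,2),.068)[:,:2];r=cv2.minAreaRect((P*1000).astype(np.float32))
    if P[:,1].max()<.1: print("black",cen(k),r,cv2.boundingRect(k))
for k in blobs(im,"red",60):
    p=onz(c,cen(k),.06);print("red",cen(k),p)
for u in(.60,.66): print(proj(c,[[.663,-.19,.068],[.656,.03,.068],[.663,-.12,.068]]))
v=proj(c,[[.661,-.12,.068]])[0].astype(int);print(h[v[1],v[0]-30:v[0]+30:3])
E
```

```text
time_s: 25.5
tool_pos: [0.6579, -0.2236, 0.1948]
ee_rot: [0.699, 0.715, -0.001, -0.001]
force: [-0.3, 0.0, -0.3]
grip_width: 0.0603
grip_force: 0.0
[ 0.6579 -0.2206  0.1955]
black [474.7805 316.4342] ((864.0360107421875, -392.27630615234375), (155.11581420898438, 141.81016540527344), 0.7495355606079102) (412, 271, 121, 92)
black [278.1319 364.2629] ((661.8554077148438, -443.80084228515625), (1000.3576049804688, 236.43295288085938), 1.441305160522461) (0, 271, 640, 129)
black [262.0993 270.051 ] ((588.4932250976562, -323.2253112792969), (101.64119720458984, 16.391807556152344), 73.4495620727539) (250, 232, 26, 71)
black [378.4855 269.5197] ((730.9594116210938, -318.4136657714844), (17.205690383911133, 105.72126007080078), 17.869586944580078) (366, 229, 25, 75)
black [325.2018 156.2752] ((661.9659423828125, -185.452392578125), (15.726556777954102, 86.6878433227539), 1.3344825506210327) (318, 115, 15, 81)
[[325.9801 160.6163]
 [324.8342 -77.3048]
 [327.8612  92.7996]]
[[325.9801 160.6163]
 [324.8342 -77.3048]
 [327.8612  92.7996]]
[[ 14 142  95]
 [ 14 140  93]
 [ 14 150  90]
 [ 14 144  92]
 [ 14 148  95]
 [ 15 147  90]
 [ 13 141 114]
 [ 16 136 165]
 [ 17 120 197]
 [ 17 120 197]
 [ 17 118 199]
 [ 17 122 194]
 [ 17 122 196]
 [ 15 138 174]
 [ 13 160 156]
 [ 13 155 160]
 [ 14 150 173]
 [ 13 156 170]
 [ 13 158 176]
 [ 14 160 174]]
```

```bash
python3 - <<'E'
from lib import *
im,c=grab("wrist");it,ct=grab("top");isc,cs=grab("scene")
def near(i,p): 
    k=min(blobs(i,"black",30),key=lambda k:np.hypot(*(cen(k)-p)));return cen(k),cv2.contourArea(k)
w,t,s=near(im,(325,156)),near(it,(384.8,150.6)),near(isc,(253.2,194.1));print(w,t,s)
x0,_=tri([(c,w[0]),(cs,s[0])]);print("wrist+scene",x0,_)
print("t0 top+wrist",tri([(c,w[0]),(ct,(384.8,150.6))]))
for k in blobs(isc,"red",20):print("red scene",cen(k))
print(onz(cs,[(287.,236.4)],.059))
delta([.662,-.1857,.040],rot=R.from_matrix(np.array([[-.023,1,0],[1,.023,0],[0,0,-1.]])))
E
```

```text
(array([325.12802653, 159.560199  ]), 1005.0) (array([376.72698413, 151.71746032]), 52.5) (array([253.32307692, 194.43589744]), 65.0)
wrist+scene [ 0.66180772 -0.18648779  0.06069673] [0.00046942559610524675, 0.0004694255961051657]
t0 top+wrist (array([ 0.66221629, -0.18732426,  0.05907179]), [0.0004078064309047836, 0.00040780643090478427])
red scene [347.38199513 252.27980535]
red scene [355.44200244 242.37606838]
red scene [287.04444444 236.3962963 ]
red scene [416.42977778 212.24755556]
[[0.65299213 0.03694935 0.059     ]]
move [0.0313 0.0043 0.1575] rot [-0.0002 -0.0009  0.0064]
```

```bash

python3 inch.py '0.031,0.004,0.03,0,0,0.006
0.031,0.004,0.08,0,0,0.006
0.031,0.004,0.12,0,0,0.006
0.031,0.004,0.15,0,0,0.006
0.031,0.004,0.156,0,0,0.006'
python3 inch.py '0,0,0,0,0,0
0,0,0,0,0,0
0,0,0,0,0,0
0,0,0,0,0,0
0,0,0,0,0,0' 0
python3 inch.py '0,0,0,0,0,0
0,0,0,0,0,0'
python3 - <<'E'
from lib import *
s=manip.get_state();print(s["tool_pos"],R.from_quat(s["ee_rot"]).as_matrix().round(3))
E
python3 inch.py '0,0,-0.03,0,0,0
0,0,-0.06,0,0,0
0,0,-0.1,0,0,0
0,0,-0.14,0,0,0
0,0,-0.18,0,0,0'
python3 inch.py '0,0,-0.04,0,0,0
0,0,-0.08,0,0,0
0,0,-0.12,0,0,0
0,0,-0.12,0,0,0'
python3 - <<'E'
from lib import *
s=manip.get_state();print(s["tool_pos"],s["force"],s["moment"])
it,ct=grab("top");isc,cs=grab("scene")
for n,i,cc in(("t",it,ct),("s",isc,cs)):
    for k in blobs(i,"red",15):print(n,cen(k),cv2.contourArea(k))
print(proj(ct,[[*(s["tool_pos"][:2]+np.array([-.005,.222])),s["tool_pos"][2]+.019]]),proj(cs,[[*(s["tool_pos"][:2]+np.array([-.005,.222])),s["tool_pos"][2]+.019]]))
E
```

```text
time_s: 26.2
tool_pos: [0.6583, -0.1839, 0.0368]
ee_rot: [0.698, 0.716, -0.002, -0.004]
force: [-0.5, 0.3, -0.6]
grip_width: 0.0602
grip_force: 0.0
time_s: 26.7
tool_pos: [0.6627, -0.1884, 0.043]
ee_rot: [0.699, 0.715, 0.0, 0.001]
force: [-0.2, -0.0, 0.0]
grip_width: 0.0233
grip_force: 0.0
time_s: 26.9
tool_pos: [0.6623, -0.1882, 0.0423]
ee_rot: [0.699, 0.715, 0.0, 0.001]
force: [-1.0, -0.6, 2.9]
grip_width: 0.0178
grip_force: 30.0
[ 0.66225668 -0.18822676  0.04231403] [[-0.022  1.     0.001]
 [ 1.     0.022 -0.001]
 [-0.001  0.001 -1.   ]]
time_s: 27.4
tool_pos: [0.6609, -0.1875, 0.2213]
ee_rot: [0.699, 0.715, -0.0, -0.001]
force: [0.2, 0.2, -2.9]
grip_width: 0.0177
grip_force: 30.0
time_s: 27.8
tool_pos: [0.6644, -0.1889, 0.3491]
ee_rot: [0.699, 0.715, 0.002, 0.006]
force: [0.8, -0.0, -1.1]
grip_width: 0.0179
grip_force: 30.0
[ 0.66436003 -0.18887863  0.34911785] [ 0.80334533 -0.02983465 -1.0610143 ] [ 0.03846675  0.06036912 -0.00527358]
t [182.67708333 228.53125   ] 16.0
t [243.16545012 192.6512571 ] 205.5
t [150.50598291 168.59487179] 195.0
t [310.92105263 116.76096491] 76.0
s [347.39348371 252.27318296] 66.5
s [355.44200244 242.37606838] 136.5
s [416.42825312 212.27629234] 374.0
s [281.1946472  172.11435523] 68.5
[[311.9546178  116.33703434]] [[278.92328853 170.31562124]]
```

```bash

python3 inch.py '0.04,-0.13,-0.06,0,0,-0.02
0.04,-0.13,-0.06,0,0,-0.02
0.04,-0.13,-0.06,0,0,-0.041
0.04,-0.13,-0.06,0,0,-0.041
0.04,-0.13,-0.06,0,0,-0.041'
python3 inch.py '0.1,-0.125,-0.03,0,0,0
0.1,-0.125,-0.03,0,0,0
0.1,-0.125,-0.03,0,0,0
0.1,-0.125,-0.03,0,0,0
0.1,-0.125,-0.03,0,0,0'
python3 inch.py '0,0,0,0,0,0
0,0,0,0,0,0'
python3 - <<'E'
from lib import *
np.set_printoptions(precision=4,suppress=True)
s=manip.get_state();print(s["tool_pos"])
it,ct=grab("top");isc,cs=grab("scene")
print("rest red",tri([(ct,(309.8,151.6)),(cs,(287.04,236.4))]))
T=[cen(k) for k in blobs(it,"red",15)];S=[cen(k) for k in blobs(isc,"red",15)];print(np.round(T,1).tolist(),np.round(S,1).tolist())
for a in T:
    for b in S:
        x,r=tri([(ct,a),(cs,b)])
        if max(r)<.006 and .2<x[2]<.6:print(a,b,x,r)
delta(at(-.2345,.4365,-.1),rot=ROT)
E
```

```text
time_s: 28.4
tool_pos: [0.5301, -0.1503, 0.3995]
ee_rot: [0.685, 0.729, -0.0, -0.001]
force: [0.6, 0.3, -3.1]
grip_width: 0.0174
grip_force: 30.0
time_s: 28.9
tool_pos: [0.3999, -0.0582, 0.4305]
ee_rot: [0.684, 0.729, -0.0, -0.0]
force: [1.4, -0.6, -1.9]
grip_width: 0.0176
grip_force: 30.0
time_s: 29.1
tool_pos: [0.4009, -0.0596, 0.4296]
ee_rot: [0.685, 0.729, -0.001, -0.001]
force: [0.4, 0.9, -2.2]
grip_width: 0.0178
grip_force: 30.0
[ 0.4009 -0.0596  0.4296]
rest red (array([0.6548, 0.037 , 0.0612]), [0.0018012042376256705, 0.001801204237625858])
[[247.9, 228.9], [242.9, 190.4], [150.5, 168.6]] [[347.4, 252.3], [355.4, 242.4], [416.4, 212.1], [395.7, 137.7]]
[247.8993 228.8976] [395.7397 137.6849] [0.3853 0.1656 0.4503] [0.0018443709143419744, 0.0018443709143420512]
[150.4928 168.5865] [416.3972 212.0625] [0.5114 0.3762 0.4508] [0.001166699439666204, 0.0011666994396660549]
move [ 0.2046  0.0395 -0.0064] rot [-0.0026 -0.0011 -0.0008]
```

```bash

python3 inch.py '0.04,0.035,-0.006,0,0,0
0.08,0.035,-0.006,0,0,0
0.12,0.035,-0.006,0,0,0
0.16,0.035,-0.006,0,0,0
0.203,0.035,-0.006,0,0,0'
python3 inch.py '0,0,0,0,0,0
0,0,0,0,0,0'
python3 - <<'E'
from lib import *
np.set_printoptions(precision=4,suppress=True)
s=manip.get_state();print(s["tool_pos"],s["force"])
it,ct=grab("top");isc,cs=grab("scene")
T=[cen(k) for k in blobs(it,"red",15)];S=[cen(k) for k in blobs(isc,"red",15)]
for a in T:
    for b in S:
        x,r=tri([(ct,a),(cs,b)])
        if max(r)<.006 and .2<x[2]<.6:print(a,b,x,r)
delta(at(-.2345,.4365,-.032),rot=ROT)
E
```

```text
time_s: 29.7
tool_pos: [0.4228, 0.1471, 0.4366]
ee_rot: [0.685, 0.729, -0.0, -0.0]
force: [0.5, 0.5, -2.7]
grip_width: 0.0178
grip_force: 30.0
time_s: 29.9
tool_pos: [0.4225, 0.1465, 0.4367]
ee_rot: [0.684, 0.73, -0.001, -0.0]
force: [0.7, 0.1, -2.6]
grip_width: 0.0177
grip_force: 30.0
[0.4225 0.1465 0.4367] [ 0.6981  0.1463 -2.5906]
[147.2113 217.1148] [449.7201 189.2327] [0.4075 0.3729 0.4584] [0.0004269736535719915, 0.00042697365357210646]
[150.3661 168.5642] [416.353 212.078] [0.5115 0.3764 0.4509] [0.001033312392599138, 0.0010333123925990442]
move [0.0017 0.0729 0.0003] rot [-0.0009  0.0006 -0.0012]
```

```bash

python3 inch.py '0,0.02,0.004,0,0,0
0,0.04,0.004,0,0,0
0,0.055,0.004,0,0,0
0,0.065,0.004,0,0,0
0,0.072,0.004,0,0,0'
python3 inch.py '0,0,0,0,0,0
0,0,0,0,0,0'
python3 - <<'E'
from lib import *
np.set_printoptions(precision=4,suppress=True)
s=manip.get_state();print(s["tool_pos"],s["force"])
it,ct=grab("top","t20");isc,cs=grab("scene","s20")
for n,i in(("t",it),("s",isc)):
    for k in blobs(i,"red",15):print(n,cen(k),cv2.contourArea(k))
delta(at(-.2345,.4335,-.032),rot=ROT)
E
```

```text
time_s: 30.5
tool_pos: [0.4949, 0.1492, 0.433]
ee_rot: [0.685, 0.728, -0.0, -0.0]
force: [-0.3, -0.1, -2.7]
grip_width: 0.0181
grip_force: 30.0
time_s: 30.7
tool_pos: [0.4938, 0.1502, 0.4334]
ee_rot: [0.685, 0.729, -0.0, -0.0]
force: [0.0, 0.4, -2.3]
grip_width: 0.0178
grip_force: 30.0
[0.4938 0.1502 0.4334] [ 0.0178  0.3522 -2.2806]
t [148.7236 183.7772] 99.5
t [150.1732 168.1771] 128.0
s [352.2448 245.8445] 239.0
s [421.5248 208.3859] 285.5
move [0.0008 0.0018 0.0002] rot [ 0.0004 -0.      0.    ]
```

The hook is in the eye with no contact force and the ring has not moved. I'll draw the hood slowly along its arc.

```bash
cat > chk.py <<'E'
from lib import *
np.set_printoptions(precision=4,suppress=True)
s=manip.get_state();print("tcp",s["tool_pos"],"F",s["force"],"M",s["moment"])
it,ct=grab("top");isc,cs=grab("scene")
T=[cen(k) for k in blobs(it,"red",15)];S=[cen(k) for k in blobs(isc,"red",15)]
M=np.array([*(TIP+ax*.27),0])
for a in T:
    for b in S:
        x,r=tri([(ct,a),(cs,b)]); d=x-M
        ly=d[:2]@ax;lx=d[:2]@np.array([ax[1],-ax[0]])
        if max(r)<.008 and .15<x[2]<.6 and abs(lx)<.06:print(np.round(a),np.round(b),"loc",np.array([lx,ly,x[2]]),"res",max(r),"q",np.arctan2(x[2]-.2,-.05-ly))
E
python3 inch.py '-0.012,0,-0.001,0,0,0
-0.024,0,-0.002,0,0,0
-0.036,0,-0.003,0,0,0
-0.047,0,-0.003,0,0,0'
python3 inch.py '-0.012,0,0.001,0,0,0
-0.025,0,0.002,0,0,0
-0.038,0,0.004,0,0,0
-0.05,0,0.007,0,0,0'
python3 chk.py
```

```text
time_s: 31.2
tool_pos: [0.4968, 0.1024, 0.4366]
ee_rot: [0.685, 0.729, 0.0, 0.0]
force: [1.3, 1.7, -4.2]
grip_width: 0.0178
grip_force: 30.0
time_s: 31.6
tool_pos: [0.5002, 0.0525, 0.4292]
ee_rot: [0.685, 0.729, -0.0, 0.0]
force: [0.3, 1.4, -4.2]
grip_width: 0.018
grip_force: 30.0
tcp [0.5002 0.0525 0.4292] F [ 0.2968  1.3537 -4.2026] M [0.1601 0.1142 0.0117]
[196. 182.] [392. 185.] loc [-0.0303 -0.1056  0.435 ] res 0.0012306235512532006 q 1.3385763230872496
[186. 166.] [392. 185.] loc [-0.0046 -0.0909  0.4651] res 0.0014656259953470022 q 1.4179108923346826
```

```bash

python3 inch.py '-0.012,0,0.003,0,0,0
-0.024,0,0.007,0,0,0
-0.036,0,0.012,0,0,0
-0.048,0,0.017,0,0,0'
python3 inch.py '-0.011,0,0.005,0,0,0
-0.022,0,0.011,0,0,0
-0.033,0,0.018,0,0,0
-0.0435,0,0.0256,0,0,0'
python3 chk.py
```

```text
time_s: 32.1
tool_pos: [0.5031, 0.0049, 0.4119]
ee_rot: [0.684, 0.729, -0.0, -0.0]
force: [-0.3, 1.7, -2.9]
grip_width: 0.018
grip_force: 30.0
time_s: 32.5
tool_pos: [0.5058, -0.0386, 0.3861]
ee_rot: [0.685, 0.729, -0.0, -0.0]
force: [-0.2, 1.0, -2.9]
grip_width: 0.0177
grip_force: 30.0
tcp [ 0.5058 -0.0386  0.3861] F [-0.1636  1.0481 -2.895 ] M [ 0.2164  0.0313 -0.0316]
[242. 186.] [364. 174.] loc [-0.0352 -0.2005  0.3902] res 0.0042125423287721715 q 0.9013182004915227
[233. 168.] [347. 252.] loc [ 0.0546 -0.1446  0.1749] res 0.003896269055809229 q -0.25963899123454687
[233. 168.] [349. 243.] loc [ 0.0471 -0.1495  0.2073] res 0.0035412706086661466 q 0.0730773760909486
[233. 168.] [364. 174.] loc [-0.0045 -0.1821  0.426 ] res 0.0024079345686509697 q 1.041808365374033
```

```bash

python3 inch.py '-0.01,0,0.008,0,0,0
-0.02,0,0.016,0,0,0
-0.029,0,0.025,0,0,0
-0.0375,0,0.034,0,0,0'
python3 inch.py '-0.008,0,0.01,0,0,0
-0.016,0,0.02,0,0,0
-0.023,0,0.03,0,0,0
-0.03,0,0.041,0,0,0'
python3 chk.py
```

```text
time_s: 33.0
tool_pos: [0.5082, -0.0758, 0.3519]
ee_rot: [0.685, 0.729, -0.0, -0.0]
force: [-0.2, 0.1, -1.9]
grip_width: 0.0177
grip_force: 30.0
time_s: 33.4
tool_pos: [0.5101, -0.1056, 0.3109]
ee_rot: [0.685, 0.729, 0.0, 0.0]
force: [-0.1, 0.5, -3.4]
grip_width: 0.0179
grip_force: 30.0
tcp [ 0.5101 -0.1056  0.3109] F [-0.0747  0.5073 -3.4   ] M [ 0.1976  0.035  -0.0035]
[275. 187.] [344. 177.] loc [-0.0295 -0.2684  0.3244] res 0.00253542629514591 q 0.5177895014608377
[270. 172.] [344. 177.] loc [-0.0047 -0.2543  0.3542] res 0.00547181115830174 q 0.6465770622132497
```

```bash

python3 inch.py '-0.006,0,0.011,0,0,0
-0.012,0,0.022,0,0,0
-0.017,0,0.034,0,0,0
-0.0213,0,0.046,0,0,0'
python3 inch.py '-0.004,0,0.012,0,0,0
-0.007,0,0.024,0,0,0
-0.01,0,0.037,0,0,0
-0.0117,0,0.049,0,0,0'
python3 chk.py
```

```text
time_s: 33.9
tool_pos: [0.5114, -0.1267, 0.2647]
ee_rot: [0.685, 0.729, -0.0, 0.0]
force: [0.7, -0.5, -1.8]
grip_width: 0.0178
grip_force: 30.0
time_s: 34.3
tool_pos: [0.512, -0.1382, 0.2155]
ee_rot: [0.685, 0.729, -0.0, -0.0]
force: [-0.0, 0.1, -2.6]
grip_width: 0.0177
grip_force: 30.0
tcp [ 0.512  -0.1382  0.2155] F [-0.0095  0.0915 -2.6137] M [ 0.1117  0.1006 -0.0115]
[290. 194.] [334. 192.] loc [-0.0304 -0.3036  0.2313] res 0.0041021402405607785 q 0.12299105640867676
[289. 180.] [334. 192.] loc [-0.0061 -0.2934  0.2609] res 0.007241771952444516 q 0.24500205261455885
```

Now the last 0.2 rad, slowly, with a small overtravel against the stop.

```bash

python3 inch.py '-0.001,0,0.012,0,0,0
-0.0015,0,0.024,0,0,0
-0.002,0,0.034,0,0,0
-0.002,0,0.044,0,0,0
-0.002,0,0.051,0,0,0'
python3 chk.py
python3 inch.py '0,0,0.004,0,0,0
0,0,0.008,0,0,0
0,0,0.008,0,0,0'
python3 chk.py
```

```text
time_s: 34.9
tool_pos: [0.5119, -0.1396, 0.1645]
ee_rot: [0.684, 0.729, -0.0, -0.001]
force: [1.2, 0.4, -2.6]
grip_width: 0.0181
grip_force: 30.0
tcp [ 0.5119 -0.1396  0.1645] F [ 1.1694  0.3841 -2.5621] M [0.057  0.0743 0.0259]
[291. 197.] [332. 201.] loc [-0.03   -0.3053  0.1849] res 0.005719357903518541 q -0.059167344885345974
[291. 183.] [332. 201.] loc [-0.0067 -0.2983  0.2127] res 0.0070883339158631055 q 0.05101460224442192
time_s: 35.3
tool_pos: [0.5121, -0.1399, 0.1575]
ee_rot: [0.684, 0.729, -0.0, -0.0]
force: [-0.5, -0.3, -2.5]
grip_width: 0.0179
grip_force: 30.0
tcp [ 0.5121 -0.1399  0.1575] F [-0.5328 -0.2956 -2.4842] M [ 0.0941  0.052  -0.0807]
[291. 197.] [332. 201.] loc [-0.0296 -0.3059  0.1843] res 0.005356005044328879 q -0.06127564035610761
[291. 184.] [332. 201.] loc [-0.0068 -0.2989  0.2116] res 0.00710082923223827 q 0.04666144923867924
```

```bash
cat > hood.py <<'E'
from lib import *
np.set_printoptions(precision=1,suppress=True)
isc,cs=grab("scene","sh");it,ct=grab("top","th")
def hp(q,x,r): return at(-.05-r*np.cos(q),.2+r*np.sin(q),x)
for q in(0,.05,.1,.2):
    print(q,"scene lip corners",proj(cs,[hp(q,-.08,.222),hp(q,.08,.222)]).tolist(),"ring far/outer",proj(cs,[hp(q,0,.281),hp(q,0,.253)]).tolist(),"top lip",proj(ct,[hp(q,-.08,.222),hp(q,.08,.222)]).tolist())
for n,i in(("s",isc),("t",it)):
    for col in("yellow","red"):
        for k in blobs(i,col,60):
            x,y,w,h=cv2.boundingRect(k)
            if (n=="s" and 290<x<460 and 140<y<330) or (n=="t" and x<310 and 100<y<260):
                p=k.reshape(-1,2);print(n,col,(x,y,w,h),"L",p[p[:,0].argmin()],"R",p[p[:,0].argmax()],"T",p[p[:,1].argmin()],"B",p[p[:,1].argmax()])
E
python3 hood.py
```

```text
0 scene lip corners [[353.35148687013685, 197.59998061695788], [312.206847029228, 222.15041284272587]] ring far/outer [[321.4287404198327, 197.6375116054235], [327.01395755116374, 203.20407573253803]] top lip [[280.6589841830963, 214.38096321835246], [278.0344197280955, 154.79860537594539]]
0.05 scene lip corners [[353.74103898442024, 195.3142755653498], [312.2892976621301, 219.92779310295228]] ring far/outer [[321.61650760932673, 194.7332304943073], [327.233913792831, 200.60809244286085]] top lip [[280.32588297842284, 213.83183399394545], [277.6869973275375, 153.74541005989306]]
0.1 scene lip corners [[354.2543247015605, 193.10884823456578], [312.48789521975095, 217.7970628439483]] ring far/outer [[321.9486868426146, 191.9188076260358], [327.58730064074103, 198.10092502337568]] top lip [[279.7708313155452, 213.28571299362113], [277.12263830245433, 152.6875615689843]]
0.2 scene lip corners [[355.65987066084455, 188.96321249196882], [313.24369258239085, 213.83641861246977]] ring far/outer [[323.06151586654215, 186.59003100658876], [328.70650148796835, 193.38095819048922]] top lip [[277.977192904387, 212.20860870341608], [275.32668726077, 150.5687008643113]]
s yellow (313, 197, 94, 80) L [313 221] R [406 246] T [353 197] B [362 276]
s red (322, 194, 19, 15) L [322 197] R [340 203] T [324 194] B [332 208]
t yellow (271, 229, 19, 63) L [271 282] R [289 233] T [282 229] B [271 291]
t yellow (297, 191, 59, 10) L [297 194] R [355 193] T [347 191] B [298 200]
t yellow (195, 155, 87, 65) L [195 159] R [281 214] T [260 155] B [196 219]
t red (281, 181, 23, 7) L [281 183] R [303 183] T [286 181] B [284 187]
```

The lip corners are at scene (313,221) and (353,197), against (312.2,222.2) and (353.4,197.6) predicted for q=0. The ring stayed still under 8 mm of overtravel, so the hood is shut. I'll centre the prong and unhook.

```bash

python3 inch.py '0,0,-0.006,0,0,0
0,0,-0.014,0,0,0
0,0,-0.014,0,0,0'
python3 chk.py
python3 inch.py '0,-0.015,0,0,0,0
0,-0.03,0,0,0,0
0,-0.045,0,0,0,0
0,-0.06,0,0,0,0
0,-0.075,0,0,0,0'
python3 inch.py '0,0,0,0,0,0'
python3 chk.py
python3 hood.py | grep -E "^s "
python3 - <<'E'
from lib import *
it,ct=grab("top");isc,cs=grab("scene")
for a in blobs(it,"red",15):
    for b in blobs(isc,"red",15):
        x,r=tri([(ct,cen(a)),(cs,cen(b))])
        if max(r)<.006 and x[2]>.1:print(cen(a),cen(b),x,max(r),x-manip.get_state()["tool_pos"])
E
```

```text
time_s: 35.8
tool_pos: [0.5136, -0.1404, 0.1738]
ee_rot: [0.684, 0.729, 0.001, 0.002]
force: [0.4, -0.2, -2.0]
grip_width: 0.018
grip_force: 30.0
tcp [ 0.5136 -0.1404  0.1738] F [ 0.3731 -0.2334 -2.0084] M [ 0.0144  0.0534 -0.0501]
[292. 196.] [333. 200.] loc [-0.0292 -0.3052  0.1923] res 0.0036180041512882855 q -0.03032731660526842
[291. 184.] [333. 200.] loc [-0.0082 -0.2986  0.2174] res 0.007590841652124771 q 0.06981729814359751
time_s: 36.4
tool_pos: [0.4367, -0.1445, 0.1716]
ee_rot: [0.684, 0.729, -0.0, -0.0]
force: [-0.0, 0.1, -2.4]
grip_width: 0.0178
grip_force: 30.0
time_s: 36.5
tool_pos: [0.4358, -0.1443, 0.1714]
ee_rot: [0.685, 0.729, -0.0, -0.001]
force: [-0.5, -0.2, -1.7]
grip_width: 0.0178
grip_force: 30.0
tcp [ 0.4358 -0.1443  0.1714] F [-0.5279 -0.216  -1.7279] M [ 0.0323  0.1293 -0.0514]
[291. 184.] [327. 202.] loc [-0.0012 -0.3039  0.2051] res 0.0002936074945614719 q 0.020156659234163498
s yellow (313, 197, 94, 80) L [313 221] R [406 246] T [353 197] B [362 276]
[292.91812865 224.66374269] [354.8627451 188.7745098] [0.42228799 0.08020199 0.19637494] 0.0019500255438500808 [-0.01579449  0.22488377  0.02452013]
[291.24836601 183.75816993] [327.33903134 201.96296296] [0.5302847  0.08453354 0.20458077] 6.536161324349872e-05 [0.09220222 0.22921532 0.03272596]
```

```bash

python3 inch.py '-0.04,0,-0.03,0,0,0
-0.08,0,-0.06,0,0,0
-0.1,0,-0.1,0,0,0
-0.1,0,-0.12,0,0,0'
python3 inch.py '0.042,0.223,0,0,0,0.041
0.042,0.223,0,0,0,0.041
0.042,0.223,0,0,0,0.041
0.042,0.223,0,0,0,0.041
0.042,0.223,0,0,0,0.041'
python3 inch.py '0,0,0.05,0,0,0
0,0,0.1,0,0,0
0,0,0.13,0,0,0
0,0,0.13,0,0,0
0,0,0.13,0,0,0'
python3 - <<'E'
from lib import *
s=manip.get_state();print(s["tool_pos"],s["force"])
Rr=R.from_matrix(np.array([[-.022,1,0],[1,.022,0],[0,0,-1.]]))
delta([.6623,-.1882,.09],rot=Rr)
it,ct=grab("top");isc,cs=grab("scene")
for a in blobs(it,"red",15):
    for b in blobs(isc,"red",15):
        x,r=tri([(ct,cen(a)),(cs,cen(b))])
        if max(r)<.006 and x[0]>.6:print(cen(a),cen(b),x,max(r),x-s["tool_pos"])
E
```

```text
time_s: 37.2
tool_pos: [0.4454, -0.2483, 0.2955]
ee_rot: [0.686, 0.728, -0.0, 0.003]
force: [-0.3, 1.7, -1.0]
grip_width: 0.0177
grip_force: 30.0
time_s: 37.7
tool_pos: [0.6671, -0.1865, 0.2901]
ee_rot: [0.698, 0.716, 0.0, -0.0]
force: [-1.2, -0.8, -2.2]
grip_width: 0.0174
grip_force: 30.0
time_s: 38.2
tool_pos: [0.664, -0.1884, 0.1615]
ee_rot: [0.699, 0.715, -0.0, -0.0]
force: [-0.2, 0.3, -1.7]
grip_width: 0.0175
grip_force: 30.0
[ 0.66397256 -0.18835039  0.16145356] [-0.18457897  0.31285273 -1.66606667]
move [ 0.0002 -0.0016  0.0715] rot [-0.0008 -0.0004  0.0003]
[310.14600551 138.96969697] [283.67241379 213.24137931] [0.6579977  0.0360709  0.18552333] 0.0004198390769402374 [-0.00597486  0.22442129  0.02406977]
```

```bash

python3 inch.py '0,-0.0016,0.04,0,0,0
0,-0.0016,0.08,0,0,0
0,-0.0016,0.1,0,0,0
0,-0.0016,0.11,0,0,0
0,-0.0016,0.117,0,0,0'
python3 inch.py '0,0,0.002,0,0,0
0,0,0.002,0,0,0'
python3 inch.py '0,0,0,0,0,0
0,0,0,0,0,0
0,0,0,0,0,0
0,0,0,0,0,0' .07
python3 inch.py '0,0,-0.03,0,0,0
0,0,-0.07,0,0,0
0,0,-0.12,0,0,0
0,0,-0.16,0,0,0
0,0,-0.16,0,0,0'
python3 inch.py '-0.1,-0.1,0,0,0,0
-0.1,-0.1,0,0,0,0
-0.1,-0.1,0,0,0,0
-0.1,-0.1,0,0,0,0
-0.1,-0.1,0,0,0,0'
python3 - <<'E'
from lib import *
np.set_printoptions(precision=4,suppress=True)
print(manip.get_state()["force"])
it,ct=grab("top","te");isc,cs=grab("scene","se")
for a in blobs(it,"red",15):
    for b in blobs(isc,"red",15):
        x,r=tri([(ct,cen(a)),(cs,cen(b))])
        if max(r)<.006 and -.1<x[2]<.4:print("red",cen(a),cen(b),x,max(r))
for n,i,near in(("t",it,(384.8,150.6)),("s",isc,(253.2,194.1))):
    k=min(blobs(i,"black",25),key=lambda k:np.hypot(*(cen(k)-near)));print(n,"sleeve",cen(k),cv2.contourArea(k))
d=lambda a,b,z:[int(v) for v in cv2.absdiff(cv2.imread(a),cv2.imread(b)).max(2)[z].ravel()[:0]]
# bystanders/cap compare with earlier top pictures
for col,near in(("yellow",(282.8,264.9)),("black",(273.5,121.8))):
    k=min(blobs(it,col,60),key=lambda k:np.hypot(*(cen(k)-near)));print(col,cen(k))
for col in("yellow","red","green","black"):print(col,[(cen(k).round(1).tolist(),cv2.contourArea(k)) for k in blobs(it,col,40) if 200<cen(k)[0]<310 and 160<cen(k)[1]<220])
E
python3 hood.py | grep -E "^s y"
```

```text
time_s: 38.8
tool_pos: [0.6639, -0.1894, 0.0468]
ee_rot: [0.699, 0.715, 0.001, 0.002]
force: [0.4, 0.1, -1.8]
grip_width: 0.0179
grip_force: 30.0
time_s: 39.0
tool_pos: [0.6638, -0.1892, 0.0452]
ee_rot: [0.699, 0.715, 0.001, 0.002]
force: [-0.0, -0.4, -1.0]
grip_width: 0.0176
grip_force: 30.0
time_s: 39.4
tool_pos: [0.6625, -0.1887, 0.0435]
ee_rot: [0.699, 0.715, 0.0, 0.001]
force: [-0.6, 0.0, -0.0]
grip_width: 0.0468
grip_force: 0.0
time_s: 39.9
tool_pos: [0.6667, -0.1904, 0.2125]
ee_rot: [0.699, 0.715, 0.003, 0.008]
force: [1.5, -0.6, 0.7]
grip_width: 0.07
grip_force: 0.0
time_s: 40.4
tool_pos: [0.5635, -0.2911, 0.202]
ee_rot: [0.7, 0.714, 0.0, -0.001]
force: [1.6, 1.5, 0.0]
grip_width: 0.0698
grip_force: 0.0
[1.5799 1.5236 0.0254]
red [291.178  183.7848] [327.2654 201.2816] [0.53   0.0843 0.2073] 0.0003778823334657446
red [309.786  150.5021] [286.2285 236.7266] [0.6579 0.0371 0.0619] 0.001825689224528693
t sleeve [385.504  149.9516] 144.5
s sleeve [252.8205 194.2541] 71.5
yellow [282.7203 264.5207]
black [273.5648 120.8411]
yellow [([249.2, 187.3], 955.0)]
red [([291.2, 183.8], 103.0)]
green []
black []
s yellow (313, 197, 94, 80) L [313 221] R [406 245] T [353 197] B [362 276]
```

The pole is back in its rest: red end at (0.658,0.037,0.062), matching its start within about 3 mm. The hood is shut, and the push stick and tape have not moved. Handing in.

```bash
python3 inch.py '0,0,0,0,0,0
0,0,0,0,0,0'; python3 -c "
from cell import manip
print(manip.sign_off())"
```

```text
time_s: 40.8
tool_pos: [0.5649, -0.2899, 0.2027]
ee_rot: [0.699, 0.715, 0.0, -0.0]
force: [-0.2, 0.9, -0.5]
grip_width: 0.0698
grip_force: 0.0
the job is handed in; nothing more can be done
None
```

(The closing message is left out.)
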